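Grade a scoop of mixed bearing balls on the gravity sorter

TASK

One catch cup of the ball grader is off its place: set the spare aluminium cup upright on the empty mark under the middle spout, leaving its two neighbours standing on theirs. Then take the scoop by its blue grip and tip all six mixed steel balls into the closed head of the V board, so that they roll down and sort themselves by size into the three cups; do not touch the balls. Finally stand the empty scoop flat in the middle of its black mat; set the cup and the scoop down rather than dropping them, and leave everything else on the bench where it is.

Things in the scene. Friction and masses are not known exactly. Their poses are not given: they have to be found in the camera images.
- grader: fixed gravity ball grader, 180 (x) x 390 (y) mm. Origin on the table under its middle; +y to its closed head, +x away from the robot. Two boards form a 90 degree V falling 11 degrees to -y; bottom slot 8 mm wide for the first 96 mm from the head wall, then 17, 25, 40 mm wide over 92 mm each. Below each a lane slopes to -x, ending in a spout. Blue head wall: y 186 to 194, 247 mm high
- hopper (a point): point over the slot at rim height (236 mm above the table), midway along the closed head of the V, 48 mm from the head wall; axes as the grader's. Tip the balls in here or up to 15 mm nearer the head wall. The V is 114 mm wide at its rims and 53 mm deep (square to the slot)
- place_small (a point): centre of the green round mark, 68 mm across, on the table where the cup for the small balls stands; axes as the grader's. Marks are 92 mm apart in y. The spout above it is 47 mm wide; its lip lies 15 mm to +x of this point, underside 47 mm above the table, side walls up to 75 mm; the V's near rim stands 60 mm to +x, 165 to 245 mm high
- place_middle (a point): centre of the yellow round mark, 68 mm across, on the table where the cup for the middle balls stands; axes as the grader's. Marks are 92 mm apart in y. The spout above it is 47 mm wide; its lip lies 15 mm to +x of this point, underside 47 mm above the table, side walls up to 75 mm; the V's near rim stands 60 mm to +x, 165 to 245 mm high
- place_large (a point): centre of the red round mark, 68 mm across, on the table where the cup for the large balls stands; axes as the grader's. Marks are 92 mm apart in y. The spout above it is 47 mm wide; its lip lies 15 mm to +x of this point, underside 47 mm above the table, side walls up to 75 mm; the V's near rim stands 60 mm to +x, 165 to 245 mm high
- cup_small: plain aluminium cup, 64 mm outside diameter, 40 mm tall, 3 mm wall and floor, 120 g; origin at the centre of its underside, z up. It already stands on place_small
- cup_middle: plain aluminium cup, 64 mm outside diameter, 40 mm tall, 3 mm wall and floor, 120 g; origin at the centre of its underside, z up. It is the spare: it starts off the grader on a square black mat (130 mm, 3 mm thick) and belongs on place_middle
- cup_large: plain aluminium cup, 64 mm outside diameter, 40 mm tall, 3 mm wall and floor, 120 g; origin at the centre of its underside, z up. It already stands on place_large
- scoop_mat: black rubber mat of the scoop, 170 (x) x 130 (y) x 3 mm, fixed; origin at the centre of its underside
- scoop: open-fronted steel hand scoop, 130 (x) x 100 (y) mm, about 280 g empty, 610 g full. Origin on the pan's underside, x to the open nose, z up. Pan flat (3 mm) from x -61 to +14, then its floor rises 15 degrees to the nose, which holds the balls; back at x -64, side walls 38 mm high. Nose down about 40 degrees empties it. A bridge joins the sides at x +30, up to 86 mm high
- scoop_grip (a point): middle of the scoop's blue grip, a straight bar along the scoop's x, 80 mm long, 22 mm wide (y) and 16 mm thick, its centre 81 mm above the scoop's underside and 18 mm behind its origin, free on both sides and above; axes as the scoop's
- scoop_nose (a point): middle of the edge of the scoop's nose, 66 mm ahead of its origin and 17 mm above its underside; axes as the scoop's
- small_1: small polished steel ball, 14 mm diameter; origin at its centre. Starts in the scoop
- middle_1: middle polished steel ball, 22 mm diameter; origin at its centre. Starts in the scoop
- large_1: large polished steel ball, 30 mm diameter; origin at its centre. Starts in the scoop
- small_2: small polished steel ball, 14 mm diameter; origin at its centre. Starts in the scoop
- middle_2: middle polished steel ball, 22 mm diameter; origin at its centre. Starts in the scoop
- large_2: large polished steel ball, 30 mm diameter; origin at its centre. Starts in the scoop
- bar_green: green plastic bar 110 x 28 x 16 mm lying along its x; origin at the centre of its underside; a bystander, leave it alone
- bar_red: red plastic bar 110 x 28 x 16 mm lying along its x; origin at the centre of its underside; a bystander, leave it alone
- caliper: steel caliper lying along its x, 190 mm long, 13 mm high; origin at the underside of its middle; a bystander, leave it alone
- screwdriver: yellow-handled screwdriver lying along its x, 200 mm long; origin at the underside of its middle; a bystander, leave it alone
- stop_box: fixed yellow box with a red mushroom button, 75 x 75 mm, 81 mm tall; origin at the centre of its underside; a bystander, leave it alone
- ball_jar: fixed glass jar of spare balls, 68 mm diameter, 85 mm tall; origin at the centre of its underside; a bystander, leave it alone

How it is judged:
On the way, in this order (a step that is already met when the one before it is completed fails the run):
1. the spare cup stands upright on the middle mark, let go (horizontal distance between cup_middle and place_middle below 0.012 m and height (world z) of cup_middle below 0.006 m and angle between cup_middle's own z axis and vertical below 0.1 rad and contact force between the fingers and cup_middle below 0.1 N), for 0.2 s.
2. all six balls lie in the cups of their sizes (horizontal distance between each of small_1, small_2 and cup_small below 0.03 m and z of small_1 in the frame of cup_small between 0 and 0.04 m and horizontal distance between each of middle_1, middle_2 and cup_middle below 0.03 m and z of middle_1 in the frame of cup_middle between 0 and 0.04 m and horizontal distance between each of large_1, large_2 and cup_large below 0.03 m and z of large_1 in the frame of cup_large between 0 and 0.04 m and z of small_2 in the frame of cup_small between 0 and 0.04 m and z of middle_2 in the frame of cup_middle between 0 and 0.04 m and z of large_2 in the frame of cup_large between 0 and 0.04 m), for 0.2 s.
At the end, for the whole second after the job is handed in: Each cup stands upright with its centre within 15 mm of its own mark and holds the two balls of its size (small under the 17 mm slot, middle under the 25 mm slot, large under the 40 mm slot), and the scoop stands flat, at rest and let go on its mat, its origin within 40 mm of the mat's centre (all of step 2 and horizontal distance between cup_small and place_small below 0.015 m and height (world z) of each of cup_small, cup_middle, cup_large below 0.006 m and angle between each of cup_small, cup_middle, cup_large, scoop's own z axis and vertical below 0.1 rad and horizontal distance between cup_middle and place_middle below 0.015 m and horizontal distance between cup_large and place_large below 0.015 m and horizontal distance between scoop and scoop_mat below 0.04 m and z of scoop in the frame of scoop_mat below 0.01 m and linear speed of scoop below 0.02 m/s and contact force between the fingers and scoop below 0.1 N); the robot touches nothing.
It fails at once if the cup or the scoop is let go in the air (more than 20 mm up) ((height (world z) of cup_middle above 0.023 m and contact force between the fingers and cup_middle below 0.02 N) or (height (world z) of scoop above 0.023 m and contact force between the fingers and scoop below 0.02 N)).
It fails at once if the fingers touch a ball (contact force between the fingers and small_1 above 0.5 N or contact force between the fingers and middle_1 above 0.5 N or contact force between the fingers and large_1 above 0.5 N or contact force between the fingers and small_2 above 0.5 N or contact force between the fingers and middle_2 above 0.5 N or contact force between the fingers and large_2 above 0.5 N).
It fails at once if one of the two other cups is moved more than 20 mm or tipped (distance of any of cup_small, cup_large from where it was at the start of the episode above 0.02 m or angle between any of cup_small, cup_large's own z axis and vertical above 0.4 rad).
It fails at once if a bystander is moved more than 20 mm (distance of any of bar_green, bar_red, caliper, screwdriver from where it was at the start of the episode above 0.02 m).
It also fails if it takes over 72 s, if anything falls off the work surface, if the arm or the gripper's body presses on something with over 40 N, if the wrist force passes 120 N, or if a joint passes its speed limit or range.

ROBOT

A 6-joint arm with a two-finger parallel gripper is mounted at the origin on the work surface. World frame = base frame: x ahead of the robot, y to its left, z up, the work surface at z = 0. Lengths are in m, angles in rad, forces in N, time in s.
With the tool pointing down it reaches from about 0.325 to 0.775 m from the base axis. Payload 9.3 kg.
Tool frame: the origin (TCP) lies at the very end of the fingers, on their centre line; the grasp point (between the pads) lies 19 mm behind it; x points along the fingers, z is the direction in which the jaws open and shut, and the axes are right-handed (so a half turn about x gives the same grasp; the last joint's range is limited). The gripper opens to 85 mm and grips with 20 to 120 N. Pads are 22 mm wide; open, the fingers measure 114 mm over their backs; the gripper's body (76 mm by 85 mm) begins 54 mm behind the grasp point. The pads swing forward as they close: fully open they stand 13 mm farther back than shut.
Start: joints at [-1.29, 0.259, 0.021, 1.334, 0, 1.418], TCP at [0.231, -0.499, 0.231] pointing down, gripper open.
Joint ranges: [-3.04, 3.04], [-0.91, 1.82], [-1.04, 1.36], [-1.92, 1.95], [-1.52, 1.45], [-3.14, 3.14]. Speed limits (rad/s): [2.22, 2.22, 2.79, 3.14, 3.14, 3.14].

INTERFACE

Orientations are given as a 3x3 rotation matrix whose columns are the frame's x, y, z axes.
In Python, from workcell import state, get_image, get_calibration, finish_job gives the robot as it stands.
- The arm moves only by the shell command python3 -m pendant 'ROWS' [FORCE]. ROWS is JSON, a list of rows, each an object of numbers: "hand": the opening, from 0 (shut) to 1 (fully open); "x", "y", "z": the shift along the tool's x, y, z in mm; "wx", "wy", "wz": the turn, a rotation vector about the tool's x, y, z in rad. A call has 1 to 20 rows; each row is the pose to reach, as a shift and turn from the pose commanded when the call began, along the tool's axes at that moment; what a row does not reach only later rows make up. A row lasts 1/12 s, in which the tool goes at most 41.7 mm and 7.16 degrees, less where a joint would pass 70% of its speed; a pose out of reach is approached as far as the arm can. A call with a gripper value outside its range is refused whole. The fingers move at their own pace and stop on an object; FORCE is the grip in N (left out, the last holds). Time passes only in rows, so rows that repeat a pose let the fingers close. It gives the time, the measured TCP pose, the force and the opening at its end, in the units of the state.
- state(): the state, without advancing time (a new reading comes with each control period).
- get_image(name): name is "scene" or "top"; returns the picture (480x640x3 uint8, red, green, blue); there is no depth.
- get_calibration(name): a dict with "fov_y" (degrees; the focal length in pixels is half the picture's height over the tangent of half this angle, whatever the lens; pixels are square), "cx", "cy" (the principal point, pixels), "rvec" (rotation vector, rad) and "tvec" (3), from world to camera coordinates, as OpenCV has them. Camera axes: x right, y down, z forward; pixel columns grow to the right and rows downward; lengths in m; the calibration is good to about 2 mm. A picture is of the moment at which its call begins. get_calibration takes no time and is no camera call.
- finish_job(): hands the job in, once; it reports no verdict.
The state is a dict: "time_s": time; "joint_pos": joint angles; "joint_velocities": joint speeds; "joint_efforts": joint torques, N m; "ee_pos": TCP position; "orientation": TCP orientation; "ft_force": force on the tool from outside, world axes, zero at the start; "wrist_torque": the same for the moment, N m; "grip_width": opening from 0.0 (shut) to 1.0 (fully open).
Only numpy, scipy, OpenCV 4.12 (cv2) and the standard library are available. Lean on these libraries where they do the work, as an engineer would, in place of code of your own. Each camera call takes 0.05 s, during which the arm holds its last target.

## Working session

There is one attempt and no reset: what is moved stays moved. The work goes in short steps, Python scripts to look and compute and a shell command to move; the robot and the scene stay as the last step left them, time stands still between calls to the robot, and variables do not carry over. Pictures are saved under pics/ and viewed, and the job is handed in when it is done.

```bash
mkdir -p pics; ls; cat > h.py <<'E'
import numpy as np, cv2
from workcell import state,get_image,get_calibration
def cal(n):
    c=get_calibration(n); f=240/np.tan(np.radians(c['fov_y'])/2)
    K=np.array([[f,0,c['cx']],[0,f,c['cy']],[0,0,1.]])
    R=cv2.Rodrigues(np.array(c['rvec'],float))[0]; t=np.array(c['tvec'],float)
    return K,R,t,c
def ray(n,u,v):
    K,R,t,c=cal(n); d=R.T@np.linalg.solve(K,[u,v,1.]); return -R.T@t,d/np.linalg.norm(d)
def onz(n,u,v,z):
    o,d=ray(n,u,v); return o+d*(z-o[2])/d[2]
def proj(n,P):
    K,R,t,c=cal(n); p=K@(R@np.array(P,float)+t); return p[:2]/p[2]
def tri(a,b):
    # a=('scene',u,v), b
    o1,d1=ray(*a);o2,d2=ray(*b)
    s=np.linalg.lstsq(np.stack([d1,-d2],1),o2-o1,rcond=None)[0]
    p,q=o1+s[0]*d1,o2+s[1]*d2
    return (p+q)/2,np.linalg.norm(p-q)
def snap(n,name):
    im=get_image(n); cv2.imwrite(f'pics/{name}.png',im[:,:,::-1]); return im
E
python3 - <<'E'
from h import *
for n in('scene','top'):
    snap(n,n+'0'); c=cal(n)[3]; print(c, -cal(n)[1].T@cal(n)[2])
s=state(); print(s)
E
```

```text
pics
{'fov_y': 54.63520910743112, 'cx': 321.4925488032056, 'cy': 228.56059338256597, 'rvec': array([ 1.65997491,  1.94642651, -0.76204964]), 'tvec': array([ 0.07993507, -0.31852681,  1.74417303])} [1.40855652 0.15058041 1.06924392]
{'fov_y': 54.54868898704107, 'cx': 323.40090891675237, 'cy': 247.99927514052817, 'rvec': array([ 2.10611777, -2.12964139,  0.14521329]), 'tvec': array([0.02362677, 0.6109298 , 1.14646113])} [ 0.40879836 -0.02102464  1.23312953]
{'time_s': 0.1, 'joint_pos': array([-1.28958337e+00,  2.59132456e-01,  2.08654986e-02,  1.33367943e+00,
       -9.60651055e-06,  1.41818624e+00]), 'joint_velocities': array([ 0.00049528, -0.00182031,  0.00122224, -0.00087016,  0.00021659,
       -0.00147145]), 'joint_efforts': array([ 6.04465269e-03, -5.56687796e+01,  3.45076454e+01,  1.14922991e-02,
       -1.12425435e-04, -1.29173523e-05]), 'ee_pos': array([ 0.23111168, -0.49883162,  0.23073944]), 'orientation': array([[-3.28394743e-04,  9.07365419e-01,  4.20342584e-01],
       [ 1.10221767e-03,  4.20342680e-01, -9.07364765e-01],
       [-9.99999339e-01,  1.65335205e-04, -1.13815252e-03]]), 'ft_force': array([-0.42837   , -0.63915434, -0.35874129]), 'wrist_torque': array([-0.02862258, -0.02176448,  0.00466368]), 'grip_width': 1.0000444644814197}
```

View pics/scene0.png

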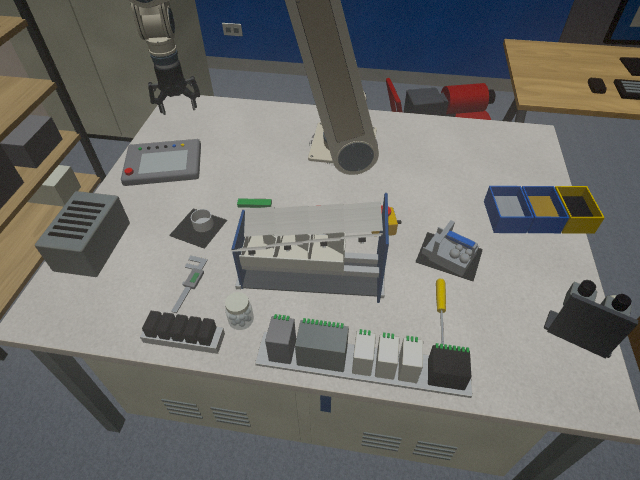

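View pics/top0.png

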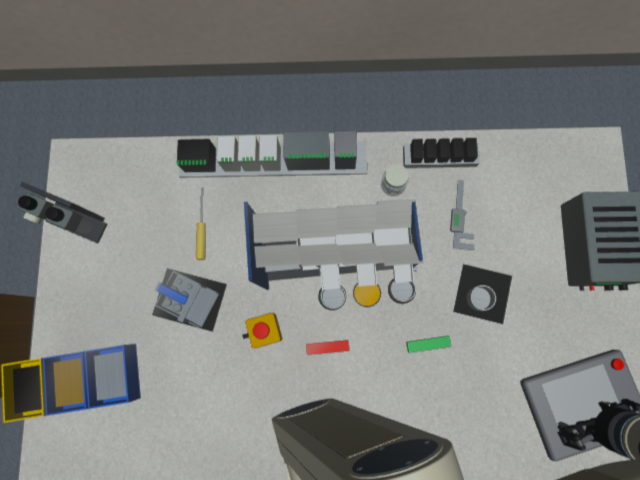

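The top view has +x up and +y left. The spare cup is at about (482,298) on the right mat, the empty yellow mark at (368,292), the neighbours at (332,296) and (402,290), and the scoop at about (188,300) with its blue grip. I'll enlarge these.

```bash
python3 - <<'E'
import cv2
t=cv2.imread('pics/top0.png'); s=cv2.imread('pics/scene0.png')
cv2.imwrite('pics/c1.png',cv2.resize(t[190:330,230:430],None,fx=4,fy=4,interpolation=cv2.INTER_CUBIC))
cv2.imwrite('pics/c2.png',cv2.resize(t[255:345,140:280],None,fx=5,fy=5,interpolation=cv2.INTER_CUBIC))
cv2.imwrite('pics/c3.png',cv2.resize(s[200:300,390:510],None,fx=6,fy=6,interpolation=cv2.INTER_CUBIC))
cv2.imwrite('pics/c4.png',cv2.resize(t[250:330,440:530],None,fx=6,fy=6,interpolation=cv2.INTER_CUBIC))
cv2.imwrite('pics/c5.png',cv2.resize(s[185:305,225:405],None,fx=4,fy=4,interpolation=cv2.INTER_CUBIC))
E
```

```text
(no output)
```

View pics/c1.png

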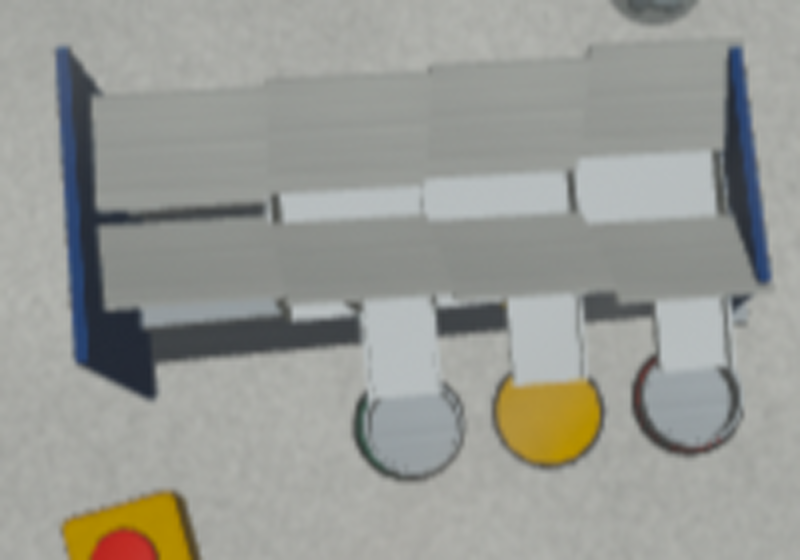

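View pics/c2.png

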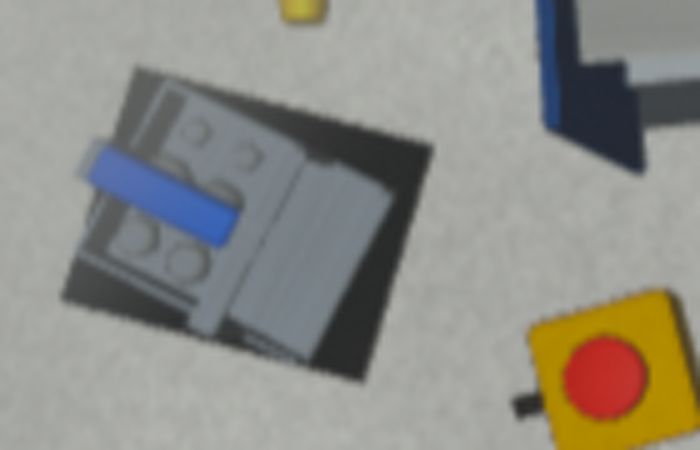

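View pics/c3.png

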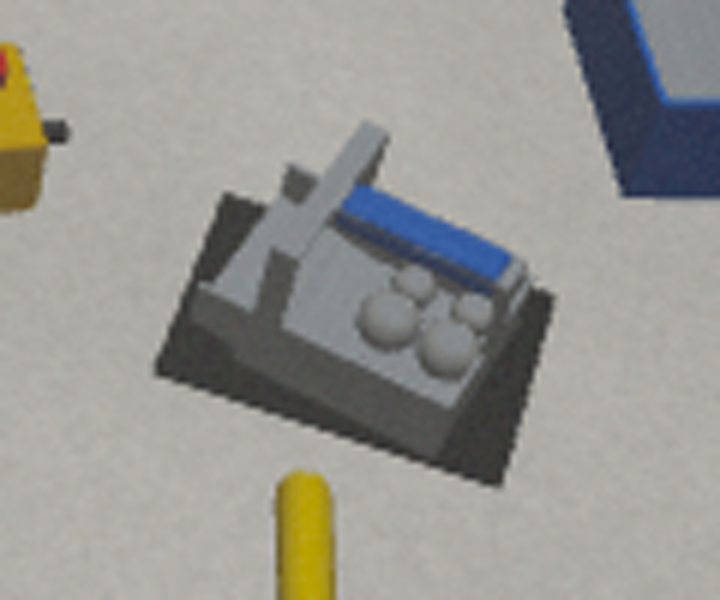

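View pics/c4.png

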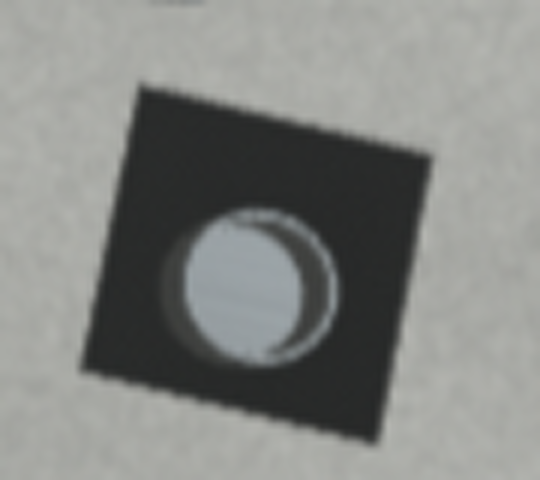

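View pics/c5.png

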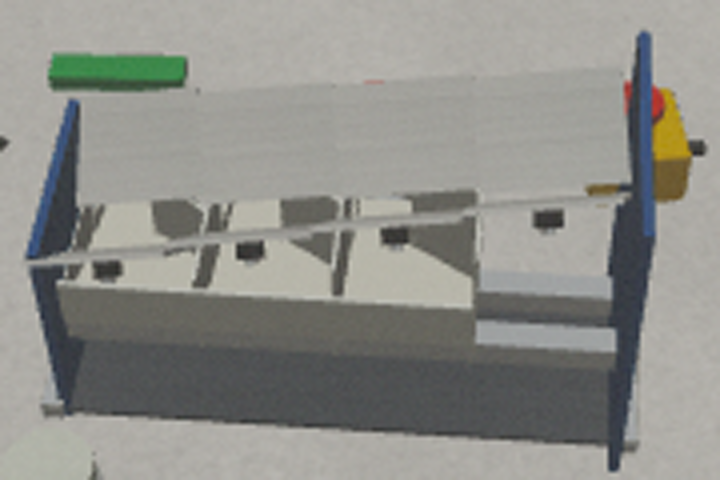

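```bash
cat > m.py <<'E'
from h import *
import sys
t=cv2.imread('pics/top0.png'); s=cv2.imread('pics/scene0.png')
hsv=cv2.cvtColor(t,cv2.COLOR_BGR2HSV); hs=cv2.cvtColor(s,cv2.COLOR_BGR2HSV)
def big(m,roi):
    x0,y0,x1,y1=roi; z=np.zeros_like(m); z[y0:y1,x0:x1]=m[y0:y1,x0:x1]
    c=max(cv2.findContours(z,cv2.RETR_EXTERNAL,cv2.CHAIN_APPROX_NONE)[0],key=cv2.contourArea); return c[:,0,:].astype(float)
def circ(P):
    A=np.c_[2*P,np.ones(len(P))]; r=np.linalg.lstsq(A,(P**2).sum(1),rcond=None)[0]
    return r[:2],np.sqrt(r[2]+r[:2]@r[:2])
# yellow mark
c=big(cv2.inRange(hsv,(15,120,90),(35,255,255)),(345,270,395,315))
P=np.array([onz('top',u,v,0)[:2] for u,v in c]); 
low=P[P[:,0]<np.median(P[:,0])+0.0]; ctr,r=circ(low); print('yellow',ctr,r)
# mats
m=cv2.inRange(hsv,(0,0,0),(180,255,75))
for roi,n in (((445,255,525,330),'cupmat'),((145,260,232,335),'scoopmat')):
    c=big(m,roi); (q,wh,a)=cv2.minAreaRect(np.array([onz('top',u,v,.003)[:2] for u,v in c],np.float32)); print(n,q,wh,a)
# blue grip
mb=cv2.inRange(hsv,(105,120,90),(125,255,255)); c=big(mb,(145,265,200,315))
W=np.array([onz('top',u,v,.092)[:2] for u,v in c],np.float32)
q,wh,a=cv2.minAreaRect(W); b=cv2.boxPoints((q,wh,a)); print('grip',q,wh,a,b.round(4).tolist())
# jaws of grip in scene
mb=cv2.inRange(hs,(105,120,90),(125,255,255)); c=big(mb,(435,225,485,255))
print('grip scene px',c.mean(0),c.min(0),c.max(0))
# spare cup rim
g=cv2.cvtColor(t,cv2.COLOR_BGR2GRAY)
c=big(cv2.inRange(g[:, :],95,255),(462,278,502,318)); hull=cv2.convexHull(c.astype(np.float32))[:,0]
P=np.array([onz('top',u,v,.043)[:2] for u,v in hull]); print('cup',*circ(P))
E
python3 m.py
```

```text
yellow [ 0.49873459 -0.09491021] 0.032731952115980366
cupmat (0.49372363090515137, -0.3953981399536133) (0.12694169580936432, 0.12665413320064545) 75.26646423339844
scoopmat (0.47768211364746094, 0.3453940749168396) (0.10187581926584244, 0.12655454874038696) 75.38018035888672
grip (0.4939211308956146, 0.38958117365837097) (0.07431664317846298, 0.01838010735809803) 63.818782806396484 [[0.4693000018596649, 0.3603000044822693], [0.48579999804496765, 0.3522000014781952], [0.5185999870300293, 0.4189000129699707], [0.5020999908447266, 0.4269999861717224]]
grip scene px [460.75438596 238.35087719] [447. 231.] [474. 246.]
cup [ 0.48096293 -0.38372497] 0.03198060633133425
```

```bash
python3 - <<'E'
from h import *
f=lambda x,y,k,ox,oy:(x/k+ox-.4,y/k+oy-.4)
print('mat'); C=[onz('top',*f(x,y,5,140,255),.003)[:2] for x,y in((135,67),(433,145),(365,382),(62,300))]; print(np.array(C),np.mean(C,0))
e=(C[1]-C[0]+C[2]-C[3]); print('mat long dir',np.degrees(np.arctan2(e[1],e[0])),np.linalg.norm(e)/2)
a=onz('top',*f(410,426,4,230,190),.04);b=onz('top',*f(687,403,4,230,190),.04); print('cups',a,b,(a+b)/2,np.linalg.norm(a-b)); d=a-b; print('grader +y dir',np.degrees(np.arctan2(d[1],d[0])))
print('head wall top',onz('top',*f(62,47,4,230,190),.247),onz('top',*f(80,363,4,230,190),.247))
print('foot wall top',onz('top',*f(737,45,4,230,190),.247),onz('top',*f(764,283,4,230,190),.247))
# slot edge of head part near z .183
print('slot head',onz('top',*f(97,218,4,230,190),.183),onz('top',*f(268,208,4,230,190),.17))
# grip center by triangulation
print(tri(('top',*np.mean([f(160,195,5,140,255)],0)[0:2]),('scene',459.5,238.)))
# scene: grip top face ends
k=lambda x,y:(x/6+390-.4,y/6+200-.4)
for z in(.092,): print([onz('scene',*k(x,y),z)[:2] for x,y in((345,205),(362,183),(515,250),(500,275))])
# nose edge corners top
print('nose',onz('top',*f(393,190,5,140,255),.055),onz('top',*f(311,362,5,140,255),.055), onz('top',*f(393,190,5,140,255),.041),)
print('bridge', onz('top',*f(318,158,5,140,255),.089),onz('top',*f(202,332,5,140,255),.089))
E
```

```text
mat
[[0.57085157 0.44141059]
 [0.52691638 0.27852312]
 [0.40274198 0.31108777]
 [0.44685327 0.4744561 ]] [0.4868408  0.37636939]
mat long dir -105.10260418106984 0.16896377969542134
cups [ 0.48826447 -0.00397385  0.04      ] [ 0.50101629 -0.18054372  0.04      ] [ 0.49464038 -0.09225879  0.04      ] 0.1770297353539163
grader +y dir 94.13071199453736
head wall top [0.68433731 0.18212954 0.247     ] [0.50986965 0.16892459 0.247     ]
foot wall top [ 0.67899989 -0.18696506  0.247     ] [ 0.54825556 -0.19589502  0.247     ]
slot head [0.60010878 0.17295819 0.183     ] [0.60696369 0.07536945 0.17      ]
(array([0.49538546, 0.39247909, 0.0894375 ]), np.float64(0.0014085864059967912))
[array([0.4872924 , 0.35722528]), array([0.47180552, 0.36546657]), array([0.50350045, 0.43436753]), array([0.52014154, 0.42662603])]
nose [0.49919426 0.28576531 0.055     ] [0.41313818 0.32479526 0.055     ] [0.50026845 0.28941097 0.041     ]
bridge [0.51284923 0.31491929 0.089     ] [0.42798747 0.36934805 0.089     ]
```

```bash
python3 - <<'E'
from h import *
f=lambda x,y,k,ox,oy:(x/k+ox-.4,y/k+oy-.4)
print(tri(('top',*f(62,47,4,230,190)),('scene',*f(655,235,4,225,185))))
print(tri(('top',*f(80,363,4,230,190)),('scene',*f(649,33,4,225,185))))
for P in [(0.6035,.1255,.236),(.60,.1735,.183),(0.597,.1815,.247),(.497,-.0935,0)]: 
  print(P,(proj('scene',P)-[225,185])*4,(proj('top',P)-[230,190])*4)
E
```

```text
(array([0.68456323, 0.18563895, 0.24520282]), np.float64(0.006210060420378673))
(array([0.50999505, 0.17185383, 0.24328031]), np.float64(0.004385893566573622))
(0.6035, 0.1255, 0.236) [557.9397819  134.31582439] [164.21411525 191.98886409]
(0.6, 0.1735, 0.183) [627.94367738 196.16550015] [ 94.46152761 216.59900669]
(0.597, 0.1815, 0.247) [650.88621447 124.63551235] [ 58.31115108 201.40766912]
(0.497, -0.0935, 0) [266.3603311  216.39815275] [544.97513236 413.72302365]
```

```bash
cat >> h.py <<'E'
GX=np.array([.9973,.0733,0]);GY=np.array([-.0733,.9973,0])
def go(P,zyaw=None,R=None):
    s=state(); A=np.array(s['orientation']); d=A.T@(np.array(P)-s['ee_pos'])*1000
    if zyaw is not None:
        a=np.radians(zyaw); z=np.array([np.cos(a),np.sin(a),0]);x=np.array([0,0,-1.]);R=np.stack([x,np.cross(z,x),z],1)
    w=cv2.Rodrigues(A.T@R)[0].ravel() if R is not None else None
    print('xyz',d.round(1),'w',None if w is None else w.round(3),'rows',np.linalg.norm(d)/41.7,None if w is None else np.degrees(np.linalg.norm(w))/7.16)
E
python3 -c "
from h import *
go((.4506,-.3862,.12),4.2)"
```

```text
xyz [110.8 246.5  -9.8] w [-1.21e+00 -1.00e-03 -1.00e-03] rows 6.484770256505457 9.684887908607749
```

```bash
python3 -m pendant '[{"hand":0.4,"x":111,"y":246,"z":-10,"wx":-1.21,"wy":0,"wz":0},{"hand":0.4,"x":111,"y":246,"z":-10,"wx":-1.21,"wy":0,"wz":0},{"hand":0.4,"x":111,"y":246,"z":-10,"wx":-1.21,"wy":0,"wz":0},{"hand":0.4,"x":111,"y":246,"z":-10,"wx":-1.21,"wy":0,"wz":0},{"hand":0.4,"x":111,"y":246,"z":-10,"wx":-1.21,"wy":0,"wz":0},{"hand":0.4,"x":111,"y":246,"z":-10,"wx":-1.21,"wy":0,"wz":0},{"hand":0.4,"x":111,"y":246,"z":-10,"wx":-1.21,"wy":0,"wz":0},{"hand":0.4,"x":111,"y":246,"z":-10,"wx":-1.21,"wy":0,"wz":0},{"hand":0.4,"x":111,"y":246,"z":-10,"wx":-1.21,"wy":0,"wz":0},{"hand":0.4,"x":111,"y":246,"z":-10,"wx":-1.21,"wy":0,"wz":0},{"hand":0.4,"x":111,"y":246,"z":-10,"wx":-1.21,"wy":0,"wz":0},{"hand":0.4,"x":111,"y":246,"z":-10,"wx":-1.21,"wy":0,"wz":0}]' 30
python3 - <<'E'
from h import *
go((.4506,-.3862,.015),4.2)
t=snap('top','t1'); s=snap('scene','s1')
a=cv2.resize(t[230:350,430:550],(480,480),interpolation=2);b=cv2.resize(s[140:260,140:260],(480,480)[:2],interpolation=2)
cv2.imwrite('pics/c6.png',cv2.resize(np.hstack([a,b])[:,:,::-1],(800,400)))
E
```

```text
time_s: 1.1
ee_pos: [0.4501, -0.3864, 0.12]
orientation: [[-0.0, -0.07, 0.998], [0.0, 0.998, 0.07], [-1.0, 0.001, -0.0]]
ft_force: [0.0, -0.5, -0.0]
grip_width: 0.403
xyz [105.    0.2   0.5] w [-0.003 -0.    -0.001] rows 2.5175411208994705 0.02527969767289953
```

View pics/c6.png

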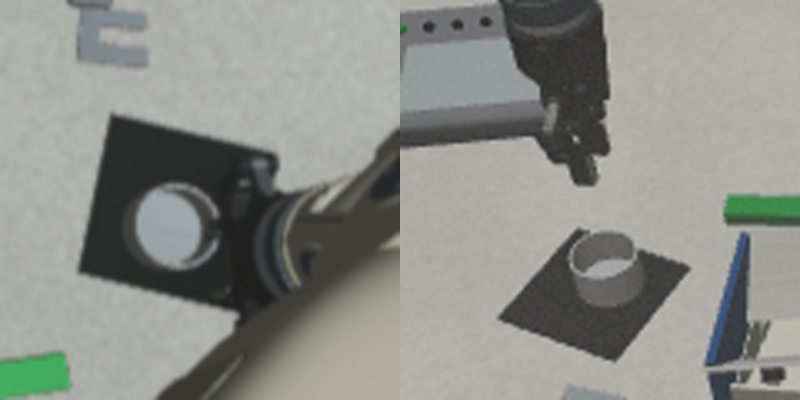

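```bash
python3 -m pendant '[{"hand":0.4,"x":35,"z":0.5},{"hand":0.4,"x":70,"z":0.5},{"hand":0.4,"x":90,"z":0.5},{"hand":0.4,"x":104,"z":0.5},{"hand":0.4,"x":104,"z":0.5},{"hand":0.4,"x":104,"z":0.5}]'
python3 - <<'E'
from h import *
t=snap('top','t2'); s=snap('scene','s2')
a=cv2.resize(t[250:330,440:520],(480,480),interpolation=2);b=cv2.resize(s[170:250,160:240],(480,480)[:2],interpolation=2)
cv2.imwrite('pics/c7.png',cv2.resize(np.hstack([a,b])[:,:,::-1],(800,400)))
E
```

```text
$[0]: bad value
```

View pics/c7.png

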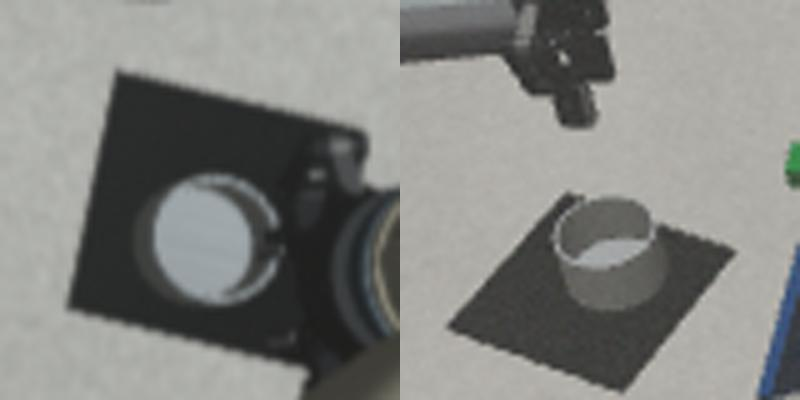

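```bash
python3 - <<'E'
from h import *
for P in [(.45,-.386,.12),(.45,-.386,.04),(.467,-.386,.12),(.433,-.386,.12)]:
  print(P,(proj('top',P)-[440,250])*5,(proj('scene',P)-[160,170])*5)
E
python3 -m pendant '[{"hand":0.4,"x":35,"y":0,"z":0.5,"wx":0,"wy":0,"wz":0},{"hand":0.4,"x":70,"y":0,"z":0.5,"wx":0,"wy":0,"wz":0},{"hand":0.4,"x":70,"y":0,"z":0.5,"wx":0,"wy":0,"wz":0}]'
python3 - <<'E'
from h import *
t=snap('top','t2'); s=snap('scene','s2')
a=cv2.resize(t[250:330,440:520],(480,480),interpolation=2);b=cv2.resize(s[170:250,160:240],(480,480)[:2],interpolation=2)
cv2.imwrite('pics/c7.png',cv2.resize(np.hstack([a,b])[:,:,::-1],(800,400)))
E
```

```text
(0.45, -0.386, 0.12) [273.10821277 292.37165678] [187.17862325  98.94506503]
(0.45, -0.386, 0.04) [220.80318022 298.80751892] [212.75181151 193.07717343]
(0.467, -0.386, 0.12) [270.56571565 255.96035172] [177.56567511 118.07498674]
(0.433, -0.386, 0.12) [275.66410846 328.97484388] [196.63680547  80.12312998]
time_s: 1.55
ee_pos: [0.4483, -0.3842, 0.0449]
orientation: [[-0.006, -0.071, 0.997], [0.006, 0.997, 0.071], [-1.0, 0.007, -0.005]]
ft_force: [-1.4, 0.9, -1.0]
grip_width: 0.395
```

View pics/c7.png

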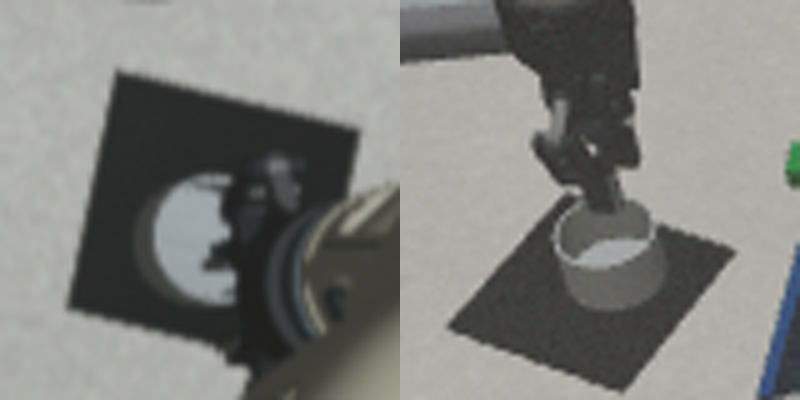

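```bash
python3 -m pendant '[{"hand":0.4,"x":17,"y":0,"z":0,"wx":0,"wy":0,"wz":0},{"hand":0.4,"x":30,"y":0,"z":0,"wx":0,"wy":0,"wz":0},{"hand":0.4,"x":34,"y":0,"z":0,"wx":0,"wy":0,"wz":0},{"hand":0.4,"x":34,"y":0,"z":0,"wx":0,"wy":0,"wz":0},{"hand":0.4,"x":34,"y":0,"z":0,"wx":0,"wy":0,"wz":0}]'
python3 - <<'E'
from h import *
print(state()['ee_pos'])
t=snap('top','t2'); s=snap('scene','s2')
a=cv2.resize(t[250:330,440:520],(480,480),interpolation=2);b=cv2.resize(s[170:250,160:240],(480,480)[:2],interpolation=2)
cv2.imwrite('pics/c8.png',cv2.resize(np.hstack([a,b])[:,:,::-1],(800,400)))
E
```

```text
time_s: 2.07
ee_pos: [0.4513, -0.3872, 0.0179]
orientation: [[0.001, -0.073, 0.997], [-0.001, 0.997, 0.073], [-1.0, -0.001, 0.001]]
ft_force: [-0.1, 0.2, 0.2]
grip_width: 0.4
[ 0.45125534 -0.38720231  0.01792568]
```

View pics/c8.png

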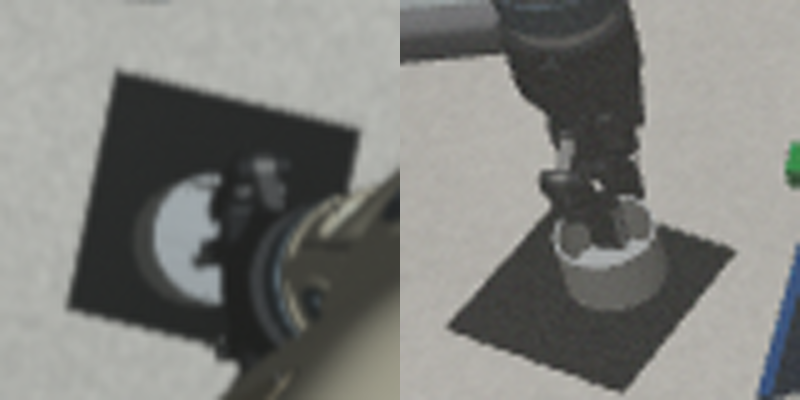

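```bash
python3 -m pendant '[{"hand":0,"x":0,"y":0,"z":0,"wx":0,"wy":0,"wz":0},{"hand":0,"x":0,"y":0,"z":0,"wx":0,"wy":0,"wz":0},{"hand":0,"x":0,"y":0,"z":0,"wx":0,"wy":0,"wz":0},{"hand":0,"x":0,"y":0,"z":0,"wx":0,"wy":0,"wz":0},{"hand":0,"x":0,"y":0,"z":0,"wx":0,"wy":0,"wz":0},{"hand":0,"x":0,"y":0,"z":0,"wx":0,"wy":0,"wz":0},{"hand":0,"x":0,"y":0,"z":0,"wx":0,"wy":0,"wz":0},{"hand":0,"x":0,"y":0,"z":0,"wx":0,"wy":0,"wz":0}]' 40
python3 - <<'E'
from h import *
print(state()['ee_pos'])
t=snap('top','t2'); s=snap('scene','s2')
a=cv2.resize(t[250:330,440:520],(480,480),interpolation=2);b=cv2.resize(s[170:250,160:240],(480,480)[:2],interpolation=2)
cv2.imwrite('pics/c9.png',cv2.resize(np.hstack([a,b])[:,:,::-1],(800,400)))
E
```

```text
time_s: 2.83
ee_pos: [0.4509, -0.3867, 0.0169]
orientation: [[0.001, -0.073, 0.997], [-0.001, 0.997, 0.073], [-1.0, -0.001, 0.001]]
ft_force: [-0.6, 0.9, 5.8]
grip_width: 0.055
[ 0.45094867 -0.38673455  0.01693111]
```

View pics/c9.png

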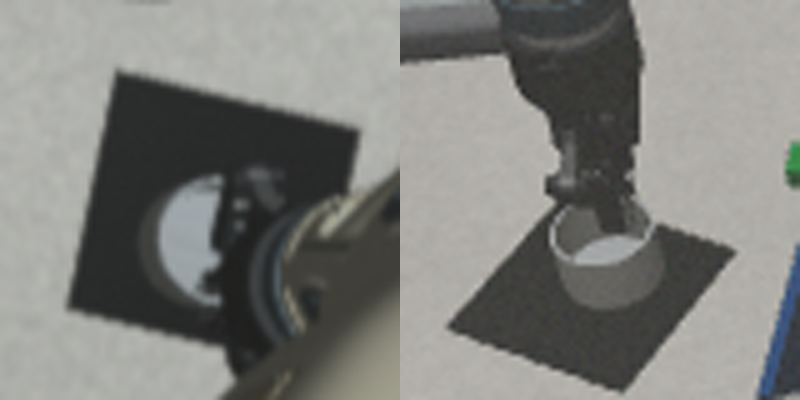

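```bash
python3 -c "
from h import *
go((.403,-.1009,.077),4.2)"
```

```text
xyz [-60.3 288.5 -26.9] w [-0.     0.001  0.001] rows 7.0981503729907836 0.008217687525951863
```

```bash
python3 -m pendant '[{"hand":0,"x":-20,"y":0,"z":0,"wx":0,"wy":0,"wz":0},{"hand":0,"x":-50,"y":0,"z":0,"wx":0,"wy":0,"wz":0},{"hand":0,"x":-60,"y":25,"z":-3,"wx":0,"wy":0,"wz":0},{"hand":0,"x":-60,"y":60,"z":-8,"wx":0,"wy":0,"wz":0},{"hand":0,"x":-60,"y":95,"z":-14,"wx":0,"wy":0,"wz":0},{"hand":0,"x":-60,"y":130,"z":-20,"wx":0,"wy":0,"wz":0},{"hand":0,"x":-60,"y":165,"z":-27,"wx":0,"wy":0,"wz":0},{"hand":0,"x":-60,"y":200,"z":-27,"wx":0,"wy":0,"wz":0},{"hand":0,"x":-60,"y":235,"z":-27,"wx":0,"wy":0,"wz":0},{"hand":0,"x":-60,"y":265,"z":-27,"wx":0,"wy":0,"wz":0},{"hand":0,"x":-60,"y":288.5,"z":-27,"wx":0,"wy":0,"wz":0},{"hand":0,"x":-60,"y":288.5,"z":-27,"wx":0,"wy":0,"wz":0},{"hand":0,"x":-60,"y":288.5,"z":-27,"wx":0,"wy":0,"wz":0},{"hand":0,"x":-60,"y":288.5,"z":-27,"wx":0,"wy":0,"wz":0}]'
python3 - <<'E'
from h import *
print(state()['ee_pos'],state()['grip_width'])
t=snap('top','t3'); s=snap('scene','s3')
a=cv2.resize(t[240:360,310:430],(480,480),interpolation=2);b=cv2.resize(s[150:270,225:345],(480,480)[:2],interpolation=2)
cv2.imwrite('pics/c10.png',cv2.resize(np.hstack([a,b])[:,:,::-1],(800,400)))
E
```

```text
time_s: 4.1
ee_pos: [0.403, -0.1011, 0.0764]
orientation: [[0.0, -0.073, 0.997], [-0.001, 0.997, 0.073], [-1.0, -0.001, 0.0]]
ft_force: [-0.2, -0.2, -0.6]
grip_width: 0.056
[ 0.40303967 -0.10112119  0.07642292] 0.05579849741935135
```

View pics/c10.png

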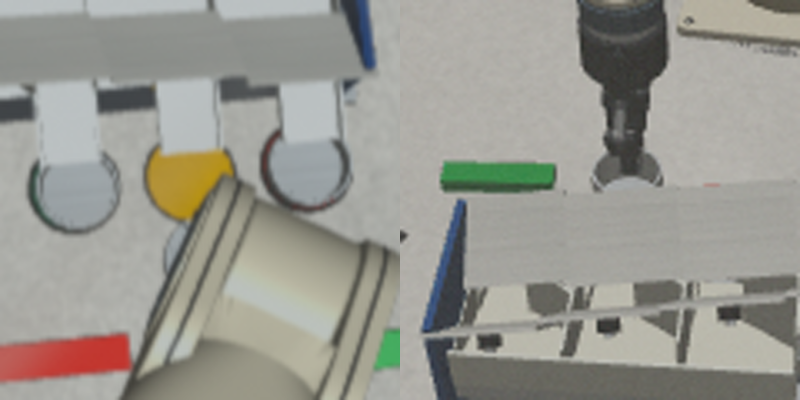

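```bash
python3 -m pendant '[{"hand":0,"x":25,"y":0,"z":0,"wx":0,"wy":0,"wz":0},{"hand":0,"x":45,"y":0,"z":0,"wx":0,"wy":0,"wz":0},{"hand":0,"x":55,"y":0,"z":0,"wx":0,"wy":0,"wz":0},{"hand":0,"x":59.5,"y":0,"z":0,"wx":0,"wy":0,"wz":0},{"hand":0,"x":59.5,"y":0,"z":0,"wx":0,"wy":0,"wz":0},{"hand":0,"x":59.5,"y":0,"z":0,"wx":0,"wy":0,"wz":0},{"hand":0,"x":59.5,"y":0,"z":0,"wx":0,"wy":0,"wz":0},{"hand":0,"x":59.5,"y":0,"z":0,"wx":0,"wy":0,"wz":0}]'
python3 - <<'E'
from h import *
print(state()['ee_pos'],state()['grip_width'],state()['ft_force'])
t=snap('top','t4')
a=cv2.resize(t[240:360,310:430],(480,480),interpolation=2)
cv2.imwrite('pics/c11.png',a[:,:,::-1])
E
```

```text
time_s: 4.87
ee_pos: [0.4032, -0.1012, 0.0175]
orientation: [[0.001, -0.073, 0.997], [-0.001, 0.997, 0.073], [-1.0, -0.001, 0.001]]
ft_force: [-0.2, -0.3, -0.3]
grip_width: 0.056
[ 0.40324538 -0.10118313  0.01747628] 0.056169033518968396 [-0.15583827 -0.30471411 -0.26508789]
```

View pics/c11.png

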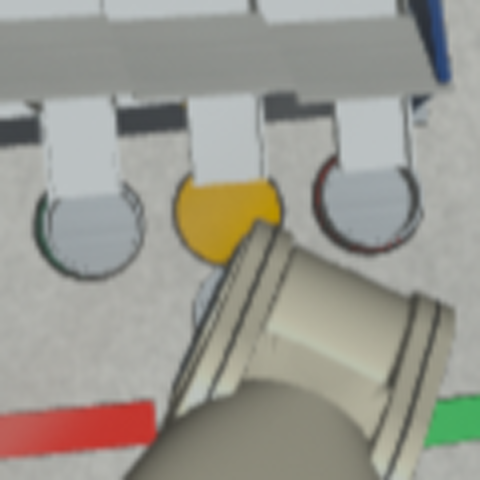

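```bash
python3 -m pendant '[{"hand":0,"x":0,"y":0,"z":10,"wx":0,"wy":0,"wz":0},{"hand":0,"x":0.5,"y":0,"z":22,"wx":0,"wy":0,"wz":0},{"hand":0,"x":0.5,"y":0,"z":34,"wx":0,"wy":0,"wz":0},{"hand":0,"x":0.5,"y":0,"z":44,"wx":0,"wy":0,"wz":0},{"hand":0,"x":0.5,"y":0,"z":54,"wx":0,"wy":0,"wz":0},{"hand":0,"x":0.5,"y":0,"z":61,"wx":0,"wy":0,"wz":0},{"hand":0,"x":0.5,"y":0,"z":65,"wx":0,"wy":0,"wz":0},{"hand":0,"x":0.5,"y":0,"z":65,"wx":0,"wy":0,"wz":0},{"hand":0,"x":2.5,"y":0,"z":65,"wx":0,"wy":0,"wz":0},{"hand":0,"x":4,"y":0,"z":65,"wx":0,"wy":0,"wz":0},{"hand":0,"x":4,"y":0,"z":65,"wx":0,"wy":0,"wz":0},{"hand":0,"x":4,"y":0,"z":65,"wx":0,"wy":0,"wz":0}]'
python3 - <<'E'
from h import *
print(state()['ee_pos'],state()['grip_width'],state()['ft_force'])
t=snap('top','t5');s=snap('scene','s5')
a=cv2.resize(t[240:360,310:430],(480,480),interpolation=2);b=cv2.resize(s[150:270,225:345],(480,480)[:2],interpolation=2)
cv2.imwrite('pics/c12.png',cv2.resize(np.hstack([a,b])[:,:,::-1],(800,400)))
E
```

```text
time_s: 5.92
ee_pos: [0.4675, -0.096, 0.0138]
orientation: [[0.001, -0.073, 0.997], [-0.0, 0.997, 0.073], [-1.0, -0.0, 0.001]]
ft_force: [-2.6, 1.3, 15.1]
grip_width: 0.052
[ 0.46745303 -0.09597908  0.01384454] 0.051976623146553165 [-2.64250356  1.26313797 15.12902045]
```

View pics/c12.png

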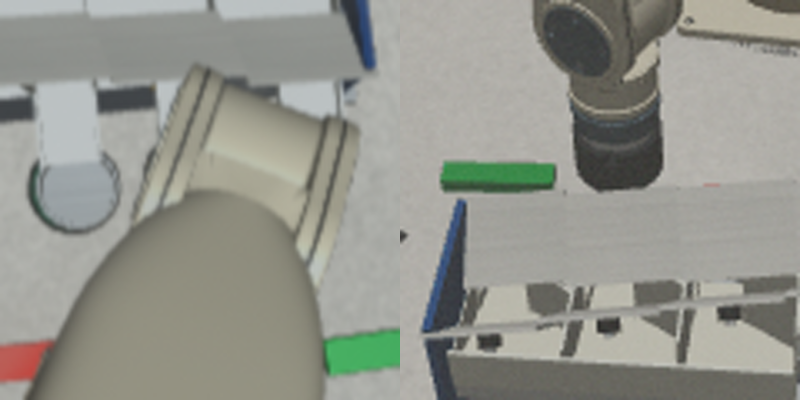

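```bash
python3 -m pendant '[{"hand":0,"x":-1.2,"y":0,"z":0,"wx":0,"wy":0,"wz":0},{"hand":0.36,"x":-1.2,"y":0,"z":0,"wx":0,"wy":0,"wz":0},{"hand":0.36,"x":-1.2,"y":0,"z":0,"wx":0,"wy":0,"wz":0},{"hand":0.36,"x":-1.2,"y":0,"z":0,"wx":0,"wy":0,"wz":0},{"hand":0.36,"x":-1.2,"y":0,"z":0,"wx":0,"wy":0,"wz":0},{"hand":0.36,"x":-1.2,"y":0,"z":0,"wx":0,"wy":0,"wz":0},{"hand":0.36,"x":-15,"y":0,"z":0,"wx":0,"wy":0,"wz":0},{"hand":0.36,"x":-30,"y":0,"z":0,"wx":0,"wy":0,"wz":0},{"hand":0.36,"x":-55,"y":0,"z":0,"wx":0,"wy":0,"wz":0},{"hand":0.36,"x":-80,"y":0,"z":-30,"wx":0,"wy":0,"wz":0},{"hand":0.6,"x":-110,"y":0,"z":-65,"wx":0,"wy":0,"wz":0},{"hand":0.6,"x":-140,"y":0,"z":-100,"wx":0,"wy":0,"wz":0},{"hand":0.6,"x":-140,"y":30,"z":-100,"wx":0,"wy":0,"wz":0},{"hand":0.6,"x":-140,"y":65,"z":-100,"wx":0,"wy":0,"wz":0},{"hand":0.6,"x":-140,"y":100,"z":-100,"wx":0,"wy":0,"wz":0},{"hand":0.6,"x":-140,"y":135,"z":-100,"wx":0,"wy":0,"wz":0},{"hand":0.6,"x":-140,"y":170,"z":-100,"wx":0,"wy":0,"wz":0},{"hand":0.6,"x":-140,"y":200,"z":-100,"wx":0,"wy":0,"wz":0}]'
python3 - <<'E'
from h import *
print(state()['ee_pos'],state()['joint_pos'],state()['ft_force'])
t=snap('top','t6');s=snap('scene','s6')
a=cv2.resize(t[240:360,310:430],(480,480),interpolation=2);b=cv2.resize(s[150:270,225:345],(480,480)[:2],interpolation=2)
cv2.imwrite('pics/c13.png',cv2.resize(np.hstack([a,b])[:,:,::-1],(800,400)))
E
```

```text
time_s: 7.52
ee_pos: [0.3526, 0.0979, 0.153]
orientation: [[0.001, -0.073, 0.997], [0.0, 0.997, 0.073], [-1.0, 0.0, 0.001]]
ft_force: [0.6, -0.4, 0.0]
grip_width: 0.603
[0.35258245 0.09789608 0.15296332] [ 4.01849702e-02 -1.51913819e-02 -5.08302952e-01  1.07705239e+00
  1.77635348e-04  1.53814225e+00] [ 0.6118029  -0.40471599  0.01184916]
```

View pics/c13.png

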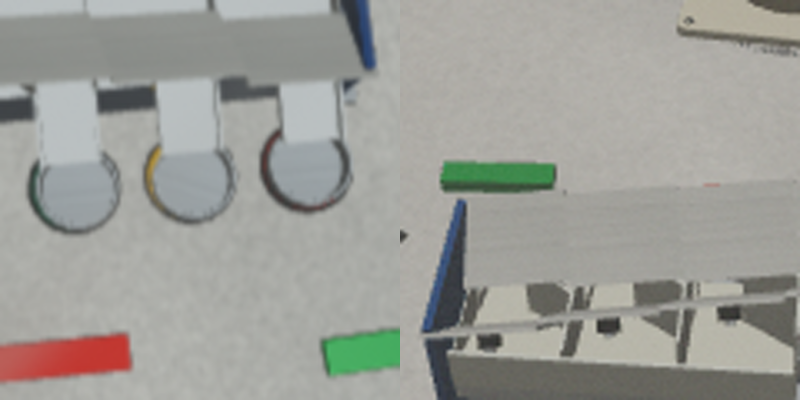

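Step 1 is done: the cup sits concentric with the yellow mark, just like its neighbours. Next comes the scoop.

```bash
python3 -c "
from h import *
go((.495,.392,.165),-25.7)"
```

```text
xyz [-11.9 280.6 165.1] w [ 0.527 -0.    -0.001] rows 7.812233777320963 4.215613485250498
```

```bash
python3 -m pendant '[{"hand":0.65,"x":-12,"y":30,"z":17,"wx":0,"wy":0,"wz":0},{"hand":0.65,"x":-12,"y":65,"z":35,"wx":0.1,"wy":0,"wz":0},{"hand":0.65,"x":-12,"y":98,"z":55,"wx":0.2,"wy":0,"wz":0},{"hand":0.65,"x":-12,"y":130,"z":75,"wx":0.3,"wy":0,"wz":0},{"hand":0.65,"x":-12,"y":163,"z":95,"wx":0.4,"wy":0,"wz":0},{"hand":0.65,"x":-12,"y":196,"z":115,"wx":0.5,"wy":0,"wz":0},{"hand":0.65,"x":-12,"y":229,"z":135,"wx":0.527,"wy":0,"wz":0},{"hand":0.65,"x":-12,"y":260,"z":153,"wx":0.527,"wy":0,"wz":0},{"hand":0.65,"x":-12,"y":281,"z":165,"wx":0.527,"wy":0,"wz":0},{"hand":0.65,"x":-12,"y":281,"z":165,"wx":0.527,"wy":0,"wz":0},{"hand":0.65,"x":-12,"y":281,"z":165,"wx":0.527,"wy":0,"wz":0},{"hand":0.65,"x":-12,"y":281,"z":165,"wx":0.527,"wy":0,"wz":0}]'
python3 - <<'E'
from h import *
s=state();print(s['ee_pos'],s['joint_pos'].round(2))
A=s['orientation'];print(np.degrees(np.arctan2(A[1,2],A[0,2])))
t=snap('top','t7');s=snap('scene','s7')
a=cv2.resize(t[220:340,130:250],(480,480),interpolation=2);b=cv2.resize(s[170:290,390:510],(480,480)[:2],interpolation=2)
cv2.imwrite('pics/c14.png',cv2.resize(np.hstack([a,b])[:,:,::-1],(800,400)))
E
```

```text
time_s: 8.62
ee_pos: [0.4972, 0.3874, 0.1642]
orientation: [[-0.001, 0.439, 0.899], [-0.001, 0.899, -0.439], [-1.0, -0.001, -0.001]]
ft_force: [-0.4, -0.3, 0.2]
grip_width: 0.649
[0.49718015 0.38743361 0.16419726] [ 0.53  0.42  0.09  1.24 -0.    2.55]
-26.027871500963354
```

View pics/c14.png

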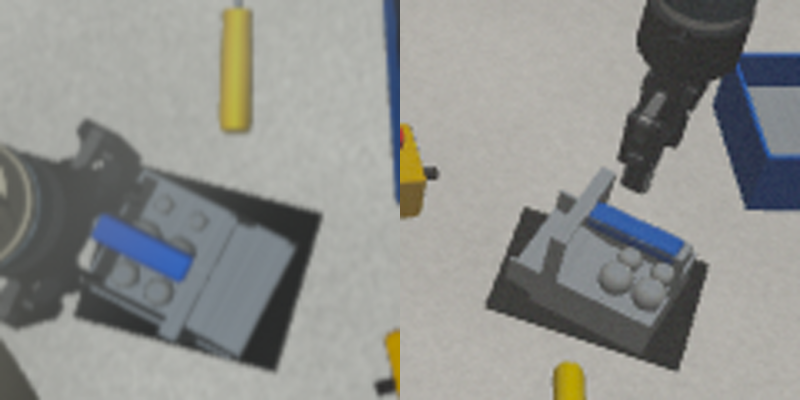

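```bash
python3 -m pendant '[{"hand":0.65,"x":20,"y":0,"z":0,"wx":0,"wy":0,"wz":0},{"hand":0.65,"x":40,"y":0,"z":0,"wx":0,"wy":0,"wz":0},{"hand":0.65,"x":54,"y":0,"z":0,"wx":0,"wy":0,"wz":0},{"hand":0.65,"x":54,"y":0,"z":0,"wx":0,"wy":0,"wz":0},{"hand":0.65,"x":54,"y":0,"z":0,"wx":0,"wy":0,"wz":0}]'
python3 - <<'E'
from h import *
s=state();print(s['ee_pos'])
go((.495,.3925,.066),-25.7)
t=snap('top','t7');s=snap('scene','s7')
a=cv2.resize(t[240:340,130:230],(480,480),interpolation=2);b=cv2.resize(s[190:290,400:500],(480,480)[:2],interpolation=2)
cv2.imwrite('pics/c15.png',cv2.resize(np.hstack([a,b])[:,:,::-1],(800,400)))
E
```

```text
time_s: 9.13
ee_pos: [0.497, 0.3875, 0.1111]
orientation: [[-0.001, 0.439, 0.898], [-0.0, 0.898, -0.439], [-1.0, -0.001, -0.0]]
ft_force: [-0.6, -0.5, 0.6]
grip_width: 0.65
[0.49703388 0.38745493 0.11110289]
xyz [45.1  3.7 -4. ] w [-0.006 -0.     0.001] rows 1.089441775146082 0.05055832331294381
```

View pics/c15.png

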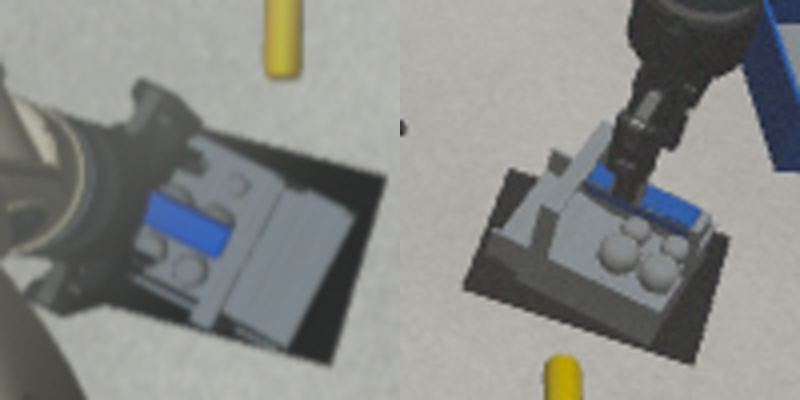

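```bash
python3 -m pendant '[{"hand":0.65,"x":5,"y":4,"z":-4,"wx":0,"wy":0,"wz":0},{"hand":0.65,"x":25,"y":4,"z":-4,"wx":0,"wy":0,"wz":0},{"hand":0.65,"x":40,"y":4,"z":-4,"wx":0,"wy":0,"wz":0},{"hand":0.65,"x":45,"y":4,"z":-4,"wx":0,"wy":0,"wz":0},{"hand":0.65,"x":45,"y":4,"z":-4,"wx":0,"wy":0,"wz":0}]'
python3 - <<'E'
from h import *
s=state();print(s['ee_pos'])
t=snap('top','t7');s=snap('scene','s7')
a=cv2.resize(t[240:340,130:230],(480,480),interpolation=2);b=cv2.resize(s[190:290,400:500],(480,480)[:2],interpolation=2)
cv2.imwrite('pics/c16.png',cv2.resize(np.hstack([a,b])[:,:,::-1],(800,400)))
E
```

```text
time_s: 9.65
ee_pos: [0.4949, 0.3937, 0.0649]
orientation: [[-0.001, 0.438, 0.899], [-0.001, 0.899, -0.438], [-1.0, -0.001, -0.001]]
ft_force: [0.4, 0.2, 0.3]
grip_width: 0.652
[0.49485034 0.39373013 0.06491536]
```

View pics/c16.png

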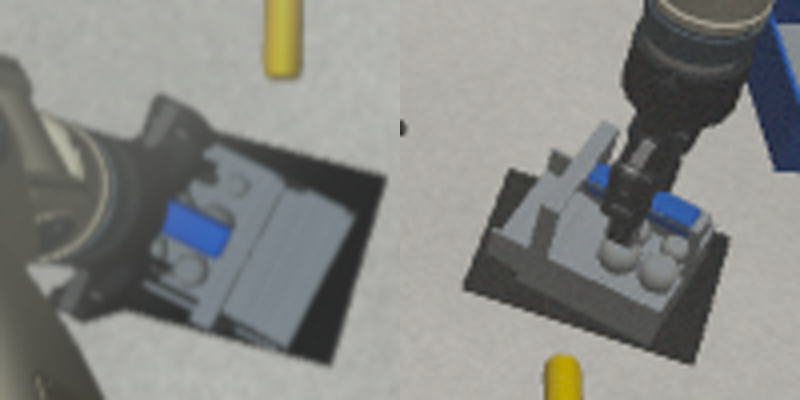

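```bash
python3 -m pendant '[{"hand":0.1,"x":0,"y":0,"z":0,"wx":0,"wy":0,"wz":0},{"hand":0.1,"x":0,"y":0,"z":0,"wx":0,"wy":0,"wz":0},{"hand":0.1,"x":0,"y":0,"z":0,"wx":0,"wy":0,"wz":0},{"hand":0.1,"x":0,"y":0,"z":0,"wx":0,"wy":0,"wz":0},{"hand":0.1,"x":0,"y":0,"z":0,"wx":0,"wy":0,"wz":0},{"hand":0.1,"x":0,"y":0,"z":0,"wx":0,"wy":0,"wz":0},{"hand":0.1,"x":0,"y":0,"z":0,"wx":0,"wy":0,"wz":0},{"hand":0.1,"x":0,"y":0,"z":0,"wx":0,"wy":0,"wz":0}]' 110
python3 - <<'E'
from h import *
s=state();print(s['ee_pos'],s['joint_pos'].round(2),s['wrist_torque'])
t=snap('top','t7');s=snap('scene','s7')
a=cv2.resize(t[240:340,130:230],(480,480),interpolation=2);b=cv2.resize(s[190:290,400:500],(480,480)[:2],interpolation=2)
cv2.imwrite('pics/c17.png',cv2.resize(np.hstack([a,b])[:,:,::-1],(800,400)))
E
```

```text
time_s: 10.42
ee_pos: [0.4956, 0.3941, 0.0667]
orientation: [[0.001, 0.438, 0.899], [0.001, 0.899, -0.438], [-1.0, 0.001, 0.001]]
ft_force: [-3.0, 0.1, 6.6]
grip_width: 0.233
[0.49556152 0.39412797 0.06672183] [ 0.54  0.48 -0.06  1.02  0.    2.56] [0.05181401 0.31345489 0.01134747]
```

View pics/c17.png

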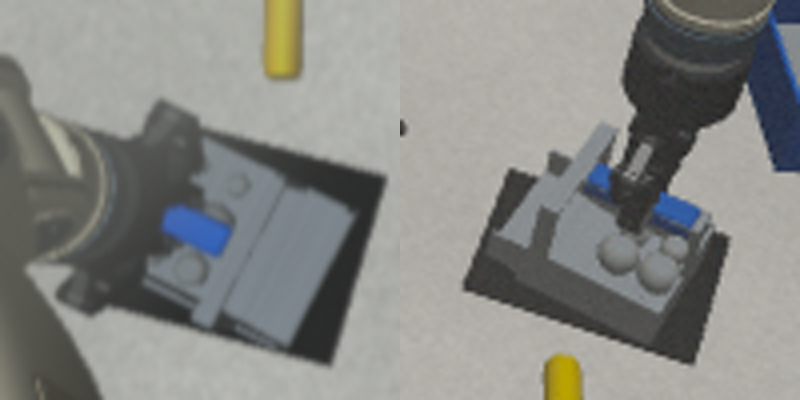

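```bash
python3 -m pendant '[{"hand":0.1,"x":-4,"y":0,"z":0,"wx":0,"wy":0,"wz":0},{"hand":0.1,"x":-10,"y":0,"z":0,"wx":0,"wy":0,"wz":0},{"hand":0.1,"x":-20,"y":0,"z":0,"wx":0,"wy":0,"wz":0},{"hand":0.1,"x":-32,"y":0,"z":0,"wx":0,"wy":0,"wz":0},{"hand":0.1,"x":-46,"y":0,"z":0,"wx":0,"wy":0,"wz":0},{"hand":0.1,"x":-62,"y":0,"z":0,"wx":0,"wy":0,"wz":0},{"hand":0.1,"x":-78,"y":0,"z":0,"wx":0,"wy":0,"wz":0},{"hand":0.1,"x":-94,"y":0,"z":0,"wx":0,"wy":0,"wz":0},{"hand":0.1,"x":-108,"y":0,"z":0,"wx":0,"wy":0,"wz":0},{"hand":0.1,"x":-118,"y":0,"z":0,"wx":0,"wy":0,"wz":0},{"hand":0.1,"x":-124,"y":0,"z":0,"wx":0,"wy":0,"wz":0},{"hand":0.1,"x":-126,"y":0,"z":0,"wx":0,"wy":0,"wz":0},{"hand":0.1,"x":-126,"y":0,"z":0,"wx":0,"wy":0,"wz":0}]'
python3 - <<'E'
from h import *
s=state();print(s['ee_pos'],s['joint_pos'].round(2),s['wrist_torque'],s['ft_force'],s['grip_width'])
t=snap('top','t8');s=snap('scene','s8')
a=cv2.resize(t[220:340,110:230],(480,480),interpolation=2);b=cv2.resize(s[130:270,390:530],(480,480)[:2],interpolation=2)
cv2.imwrite('pics/c18.png',cv2.resize(np.hstack([a,b])[:,:,::-1],(800,400)))
E
```

```text
time_s: 11.6
ee_pos: [0.4955, 0.3937, 0.1919]
orientation: [[0.0, 0.439, 0.899], [-0.0, 0.899, -0.439], [-1.0, -0.0, 0.0]]
ft_force: [-0.0, -0.8, -7.1]
grip_width: 0.236
[0.49546502 0.39371123 0.19186084] [ 0.54  0.41  0.15  1.31 -0.    2.56] [0.04061307 0.01554311 0.02379775] [-0.03394639 -0.82924887 -7.13397338] 0.2355396691551632
```

View pics/c18.png

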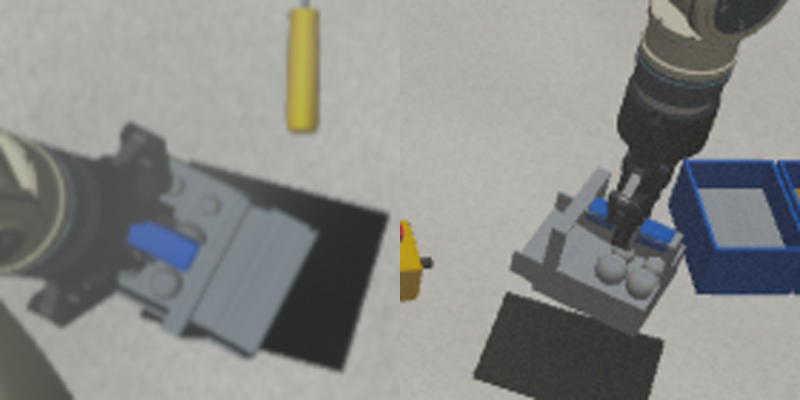

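```bash
cat >> h.py <<'E'
NT=np.array([.0467,-.0857,0])
def pour(N,pitch,head=-85.8):
    a=np.radians(head); x=np.array([np.cos(a),np.sin(a),0]); z=np.array([0,0,1.]); y=np.cross(z,x)
    Rs=np.stack([-z,-x,y],1)           # tool axes at pitch 0
    R=Rs@cv2.Rodrigues(np.array([0,0,np.radians(pitch)]))[0]
    P=np.array(N)-R@NT; print(P.round(4)); go(P,R=R)
def nose():
    s=state(); R=np.array(s['orientation']); return s['ee_pos']+R@NT, np.degrees(np.arcsin((R@[0,-1,0])[2]))
E
python3 -c "
from h import *
print(nose())
pour((.6015,.134,.285),0)
"
```

```text
(array([0.4575244 , 0.31651494, 0.14430794]), np.float64(0.06943498439854431))
[0.5952 0.2195 0.3317]
xyz [-140.8 -112.7  166.2] w [-0.527 -0.001  0.001] rows 5.881189693699834 4.2197049607373
```

```bash
python3 -m pendant '[{"hand":0.1,"x":-4,"y":0,"z":0,"wx":-0.01,"wy":0,"wz":0},{"hand":0.1,"x":-12,"y":0,"z":0,"wx":-0.03,"wy":0,"wz":0},{"hand":0.1,"x":-23,"y":0,"z":0,"wx":-0.06,"wy":0,"wz":0},{"hand":0.1,"x":-36,"y":0,"z":0,"wx":-0.1,"wy":0,"wz":0},{"hand":0.1,"x":-50,"y":0,"z":0,"wx":-0.14,"wy":0,"wz":0},{"hand":0.1,"x":-64,"y":0,"z":0,"wx":-0.18,"wy":0,"wz":0},{"hand":0.1,"x":-78,"y":0,"z":0,"wx":-0.22,"wy":0,"wz":0},{"hand":0.1,"x":-92,"y":0,"z":0,"wx":-0.26,"wy":0,"wz":0},{"hand":0.1,"x":-106,"y":0,"z":0,"wx":-0.3,"wy":0,"wz":0},{"hand":0.1,"x":-118,"y":0,"z":0,"wx":-0.34,"wy":0,"wz":0},{"hand":0.1,"x":-128,"y":0,"z":0,"wx":-0.38,"wy":0,"wz":0},{"hand":0.1,"x":-136,"y":0,"z":0,"wx":-0.42,"wy":0,"wz":0},{"hand":0.1,"x":-140,"y":0,"z":0,"wx":-0.46,"wy":0,"wz":0},{"hand":0.1,"x":-141,"y":0,"z":0,"wx":-0.49,"wy":0,"wz":0},{"hand":0.1,"x":-141,"y":0,"z":0,"wx":-0.515,"wy":0,"wz":0},{"hand":0.1,"x":-141,"y":0,"z":0,"wx":-0.527,"wy":0,"wz":0},{"hand":0.1,"x":-141,"y":0,"z":0,"wx":-0.527,"wy":0,"wz":0}]'
python3 - <<'E'
from h import *
s=state();print(s['ee_pos'],s['joint_pos'].round(2),s['wrist_torque'],s['ft_force'],s['grip_width'])
print(nose())
pour((.6015,.134,.285),0)
E
```

```text
time_s: 13.12
ee_pos: [0.4954, 0.3937, 0.3327]
orientation: [[-0.0, -0.074, 0.997], [-0.0, 0.997, 0.074], [-1.0, -0.0, -0.0]]
ft_force: [-0.2, 0.8, -6.8]
grip_width: 0.236
[0.49538066 0.3937079  0.33273622] [0.54 0.41 0.5  1.66 0.   2.04] [ 0.01529259 -0.03843189 -0.02202817] [-0.18971854  0.75760194 -6.8038063 ] 0.23609640847715876
(array([0.50168392, 0.3082337 , 0.28604779]), np.float64(0.0077286147833703625))
[0.5952 0.2195 0.3317]
xyz [   1.  -181.1   86.7] w [ 0. -0.  0.] rows 4.815820774630146 0.004436698405614238
```

```bash
python3 -m pendant '[{"hand":0.1,"x":0,"y":-3,"z":1.4,"wx":0,"wy":0,"wz":0},{"hand":0.1,"x":0,"y":-8,"z":3.8,"wx":0,"wy":0,"wz":0},{"hand":0.1,"x":0,"y":-16,"z":7.7,"wx":0,"wy":0,"wz":0},{"hand":0.1,"x":0,"y":-27,"z":13,"wx":0,"wy":0,"wz":0},{"hand":0.1,"x":0,"y":-40,"z":19,"wx":0,"wy":0,"wz":0},{"hand":0.1,"x":0,"y":-53,"z":25.4,"wx":0,"wy":0,"wz":0},{"hand":0.1,"x":0,"y":-66,"z":31.7,"wx":0,"wy":0,"wz":0},{"hand":0.1,"x":0,"y":-79,"z":38,"wx":0,"wy":0,"wz":0},{"hand":0.1,"x":0,"y":-92,"z":44,"wx":0,"wy":0,"wz":0},{"hand":0.1,"x":0,"y":-105,"z":50.4,"wx":0,"wy":0,"wz":0},{"hand":0.1,"x":0,"y":-118,"z":56.6,"wx":0,"wy":0,"wz":0},{"hand":0.1,"x":0,"y":-131,"z":63,"wx":0,"wy":0,"wz":0},{"hand":0.1,"x":0,"y":-144,"z":69,"wx":0,"wy":0,"wz":0},{"hand":0.1,"x":0,"y":-156,"z":75,"wx":0,"wy":0,"wz":0},{"hand":0.1,"x":0,"y":-166,"z":79.7,"wx":0,"wy":0,"wz":0},{"hand":0.1,"x":0,"y":-173,"z":83,"wx":0,"wy":0,"wz":0},{"hand":0.1,"x":0,"y":-178,"z":85.4,"wx":0,"wy":0,"wz":0},{"hand":0.1,"x":0,"y":-180,"z":86.5,"wx":0,"wy":0,"wz":0},{"hand":0.1,"x":0,"y":-181,"z":87,"wx":0,"wy":0,"wz":0},{"hand":0.1,"x":0,"y":-181,"z":87,"wx":0,"wy":0,"wz":0}]'
python3 - <<'E'
from h import *
s=state();print(s['ee_pos'],s['joint_pos'].round(2),s['wrist_torque'],s['ft_force'],s['grip_width'])
print(nose(), proj('top',nose()[0]),proj('scene',nose()[0]))
for p,z in((12,.262),(25,.25),(40,.25)): pour((.6015,.134,z),p)
t=snap('top','t9');s=snap('scene','s9')
a=cv2.resize(t[170:320,180:330],(480,480),interpolation=2);b=cv2.resize(s[100:260,290:450],(480,480)[:2],interpolation=2)
cv2.imwrite('pics/c19.png',cv2.resize(np.hstack([a,b])[:,:,::-1],(800,400)))
E
```

```text
time_s: 14.78
ee_pos: [0.5953, 0.2198, 0.3328]
orientation: [[-0.0, -0.073, 0.997], [0.0, 0.997, 0.073], [-1.0, 0.0, 0.0]]
ft_force: [-0.0, -0.5, -5.9]
grip_width: 0.241
[0.5953478  0.21979846 0.3328219 ] [0.22 0.41 0.51 1.66 0.   1.72] [ 0.07490337 -0.06782465  0.00737935] [-0.01665914 -0.47997537 -5.94859549] 0.2406193934237082
(array([0.60162454, 0.13433659, 0.28610732]), np.float64(-0.009752964001612584)) [263.35548742 234.38423903] [369.56669726 204.00605256]
[0.5961 0.2079 0.3255]
xyz [  7.3 -11.9  -0.1] w [0.    0.    0.209] rows 0.33513012065623193 1.6746155103890736
[0.5973 0.1918 0.3285]
xyz [  4.3 -28.1  -0.1] w [0.    0.    0.436] rows 0.6812662243904614 3.4902579670621665
[0.5989 0.1695 0.3409]
xyz [ -8.  -50.4  -0.1] w [0.    0.    0.698] rows 1.223604641412713 5.5852300335985365
```

View pics/c19.png

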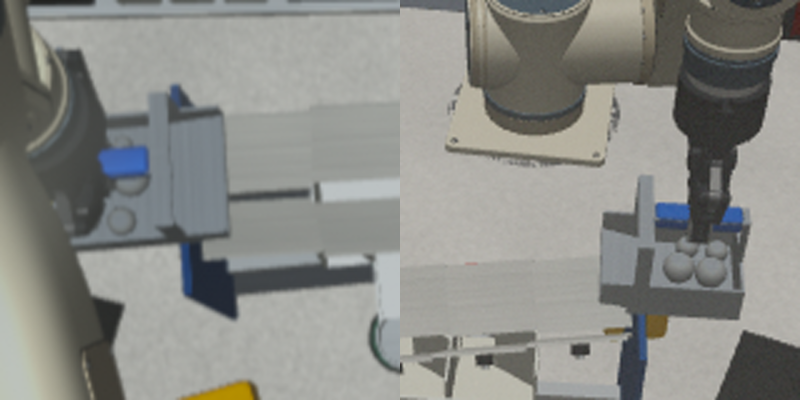

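```bash
python3 - <<'E'
from h import *
k=150/400
f=lambda x,y:(180+x*k-.3,170+y*k-.3)
print('slot',[onz('top',*f(x,y),z).round(4) for x,y,z in((232,197,.175),(305,192,.165))])
print('rims',[onz('top',*f(x,y),.232).round(4) for x,y in((235,113),(235,255))])
print('slotbottom z by geometry: rim z minus depth')
E
```

```text
slot [array([0.6024, 0.1445, 0.175 ]), array([0.6077, 0.0817, 0.165 ])]
rims [array([0.663 , 0.1339, 0.232 ]), array([0.5438, 0.1325, 0.232 ])]
slotbottom z by geometry: rim z minus depth
```

```bash
python3 -m pendant '[{"hand":0.1,"x":2,"y":-3,"z":0,"wx":0,"wy":0,"wz":0.05},{"hand":0.1,"x":4,"y":-6,"z":0,"wx":0,"wy":0,"wz":0.1},{"hand":0.1,"x":5.5,"y":-8.7,"z":0.5,"wx":0,"wy":0,"wz":0.15},{"hand":0.1,"x":7,"y":-11.4,"z":1,"wx":0,"wy":0,"wz":0.2},{"hand":0.1,"x":7,"y":-12,"z":1,"wx":0,"wy":0,"wz":0.21},{"hand":0.1,"x":7,"y":-12.7,"z":1,"wx":0,"wy":0,"wz":0.22},{"hand":0.1,"x":7,"y":-13.4,"z":1,"wx":0,"wy":0,"wz":0.23},{"hand":0.1,"x":6.9,"y":-14.1,"z":1,"wx":0,"wy":0,"wz":0.24},{"hand":0.1,"x":6.7,"y":-14.8,"z":1,"wx":0,"wy":0,"wz":0.25},{"hand":0.1,"x":6.6,"y":-15.5,"z":1,"wx":0,"wy":0,"wz":0.26},{"hand":0.1,"x":6.5,"y":-16.2,"z":1,"wx":0,"wy":0,"wz":0.27},{"hand":0.1,"x":6.3,"y":-17,"z":1,"wx":0,"wy":0,"wz":0.28},{"hand":0.1,"x":6.2,"y":-17.7,"z":1,"wx":0,"wy":0,"wz":0.29},{"hand":0.1,"x":6.1,"y":-18.4,"z":1,"wx":0,"wy":0,"wz":0.3},{"hand":0.1,"x":6,"y":-19.1,"z":1,"wx":0,"wy":0,"wz":0.31},{"hand":0.1,"x":6,"y":-19.1,"z":1,"wx":0,"wy":0,"wz":0.31}]'
python3 - <<'E'
from h import *
s=state();print(s['joint_pos'].round(2),s['ft_force'],s['grip_width'])
print(nose())
t=snap('top','t10');s=snap('scene','s10')
a=cv2.resize(t[170:320,180:330],(480,480),interpolation=2);b=cv2.resize(s[140:260,310:430],(480,480)[:2],interpolation=2)
cv2.imwrite('pics/c20.png',cv2.resize(np.hstack([a,b])[:,:,::-1],(800,400)))
E
```

```text
time_s: 16.22
ee_pos: [0.5979, 0.2002, 0.3267]
orientation: [[-0.022, -0.069, 0.997], [0.305, 0.95, 0.072], [-0.952, 0.306, -0.0]]
ft_force: [0.1, 0.1, -5.1]
grip_width: 0.234
[0.04 0.37 0.39 1.6  0.31 1.54] [ 0.12088595  0.08761619 -5.12130027] 0.2343507262338067
(array([0.60276852, 0.13306425, 0.25606268]), np.float64(-17.80649550369841))
```

View pics/c20.png

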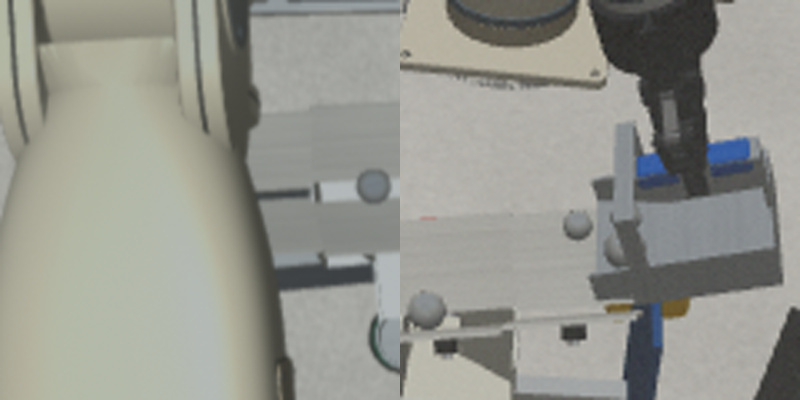

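```bash
python3 -m pendant '[{"hand":0.1,"x":0,"y":0,"z":0,"wx":0,"wy":0,"wz":0},{"hand":0.1,"x":0,"y":0,"z":0,"wx":0,"wy":0,"wz":0},{"hand":0.1,"x":0,"y":0,"z":0,"wx":0,"wy":0,"wz":0}]'
python3 - <<'E'
from h import *
for p,z in((25,.252),(42,.252)): pour((.6025,.133,z),p)
t=snap('top','t11');s=snap('scene','s11')
a=cv2.resize(t[190:310,300:420],(480,480),interpolation=2);b=cv2.resize(s[170:270,230:430],(960,480)[:2],interpolation=2)
cv2.imwrite('pics/c21.png',cv2.resize(np.hstack([a,b])[:,:,::-1],(800,267)))
E
```

```text
time_s: 16.57
ee_pos: [0.5978, 0.2007, 0.3269]
orientation: [[-0.022, -0.07, 0.997], [0.304, 0.95, 0.073], [-0.952, 0.305, 0.0]]
ft_force: [0.4, -0.9, -4.7]
grip_width: 0.237
[0.5983 0.1908 0.3305]
xyz [-6.5 -8.4 -0.2] w [-0.     0.     0.126] rows 0.2549644861056678 1.0113298870042335
[0.6001 0.1654 0.344 ]
xyz [-27.2 -28.5  -0.2] w [0.    0.    0.423] rows 0.9451085784278588 3.3856305483803473
```

View pics/c21.png

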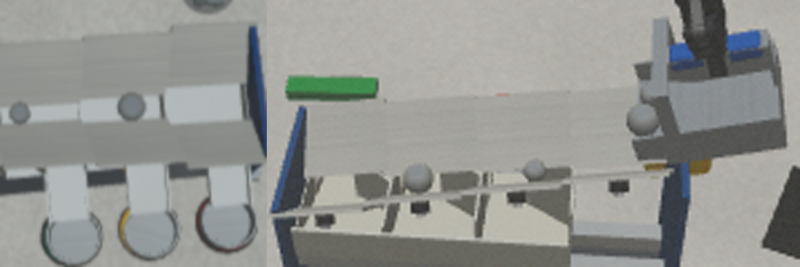

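```bash
python3 -m pendant '[{"hand":0.1,"x":-1,"y":-1.4,"z":0,"wx":0,"wy":0,"wz":0.02},{"hand":0.1,"x":-2,"y":-2.8,"z":0,"wx":0,"wy":0,"wz":0.04},{"hand":0.1,"x":-3,"y":-4.1,"z":0,"wx":0,"wy":0,"wz":0.06},{"hand":0.1,"x":-4,"y":-5.4,"z":0,"wx":0,"wy":0,"wz":0.08},{"hand":0.1,"x":-5.2,"y":-6.8,"z":0,"wx":0,"wy":0,"wz":0.1},{"hand":0.1,"x":-6.5,"y":-8.4,"z":0,"wx":0,"wy":0,"wz":0.126},{"hand":0.1,"x":-8.5,"y":-10.4,"z":0,"wx":0,"wy":0,"wz":0.155},{"hand":0.1,"x":-10.5,"y":-12.4,"z":0,"wx":0,"wy":0,"wz":0.185},{"hand":0.1,"x":-12.7,"y":-14.4,"z":0,"wx":0,"wy":0,"wz":0.215},{"hand":0.1,"x":-14.8,"y":-16.4,"z":0,"wx":0,"wy":0,"wz":0.245},{"hand":0.1,"x":-16.8,"y":-18.4,"z":0,"wx":0,"wy":0,"wz":0.275},{"hand":0.1,"x":-18.9,"y":-20.5,"z":0,"wx":0,"wy":0,"wz":0.305},{"hand":0.1,"x":-21,"y":-22.5,"z":0,"wx":0,"wy":0,"wz":0.335},{"hand":0.1,"x":-23,"y":-24.5,"z":0,"wx":0,"wy":0,"wz":0.365},{"hand":0.1,"x":-25.2,"y":-26.5,"z":0,"wx":0,"wy":0,"wz":0.395},{"hand":0.1,"x":-27.2,"y":-28.5,"z":0,"wx":0,"wy":0,"wz":0.423},{"hand":0.1,"x":-27.2,"y":-28.5,"z":0,"wx":0,"wy":0,"wz":0.423},{"hand":0.1,"x":-27.2,"y":-28.5,"z":0,"wx":0,"wy":0,"wz":0.423},{"hand":0.1,"x":-27.2,"y":-28.5,"z":0,"wx":0,"wy":0,"wz":0.423},{"hand":0.1,"x":-27.2,"y":-28.5,"z":0,"wx":0,"wy":0,"wz":0.423}]'
python3 - <<'E'
from h import *
print(nose(),state()['joint_pos'].round(2))
t=snap('top','t12');s=snap('scene','s12')
a=cv2.resize(t[190:310,300:420],(480,480),interpolation=2);b=cv2.resize(s[150:270,230:430],(800,480)[:2],interpolation=2)
cv2.imwrite('pics/c22.png',cv2.resize(np.hstack([a,b])[:,:,::-1],(800,300)))
E
```

```text
time_s: 18.33
ee_pos: [0.6004, 0.1655, 0.3443]
orientation: [[-0.048, -0.055, 0.997], [0.667, 0.742, 0.073], [-0.744, 0.669, 0.001]]
ft_force: [-0.8, 0.2, -3.5]
grip_width: 0.234
(array([0.60282012, 0.13304825, 0.25226441]), np.float64(-41.964847004198695)) [-0.19  0.41  0.33  1.72  0.7   1.23]
```

View pics/c22.png

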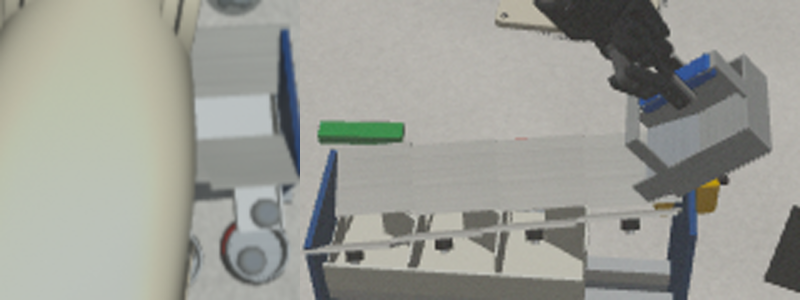

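```bash
python3 -c "
from h import *
pour((.6025,.14,.30),0)
t=snap('top','t13');cv2.imwrite('pics/c23.png',cv2.resize(t[190:310,300:420],(480,480),interpolation=2)[:,:,::-1])"
```

```text
[0.5962 0.2255 0.3467]
xyz [38.3 46.2  0.3] w [ 0.     0.001 -0.733] rows 1.4401147552143359 5.862162318662092
```

View pics/c23.png

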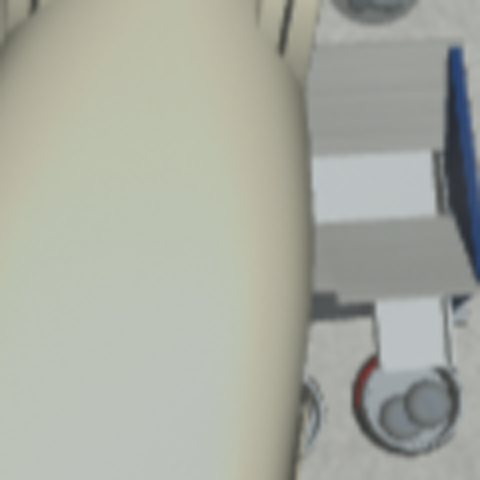

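```bash
python3 -m pendant '[{"hand":0.1,"x":-5,"y":7,"z":0,"wx":0,"wy":0,"wz":-0.03},{"hand":0.1,"x":-2,"y":13,"z":0,"wx":0,"wy":0,"wz":-0.12},{"hand":0.1,"x":3,"y":19,"z":0,"wx":0,"wy":0,"wz":-0.21},{"hand":0.1,"x":8,"y":25,"z":0,"wx":0,"wy":0,"wz":-0.3},{"hand":0.1,"x":13,"y":30,"z":0,"wx":0,"wy":0,"wz":-0.39},{"hand":0.1,"x":18,"y":35,"z":0,"wx":0,"wy":0,"wz":-0.48},{"hand":0.1,"x":23,"y":40,"z":0,"wx":0,"wy":0,"wz":-0.57},{"hand":0.1,"x":28,"y":46,"z":0,"wx":0,"wy":0,"wz":-0.66},{"hand":0.1,"x":33,"y":50,"z":0,"wx":0,"wy":0,"wz":-0.733},{"hand":0.1,"x":33,"y":50,"z":0,"wx":0,"wy":0,"wz":-0.733},{"hand":0.1,"x":33,"y":50,"z":0,"wx":0,"wy":0,"wz":-0.733}]'
python3 - <<'E'
from h import *
print(nose(),state()['joint_pos'].round(2),state()['ee_pos'])
t=snap('top','t14');s=snap('scene','s14')
a=cv2.resize(t[190:310,300:420],(480,480),interpolation=2);b=cv2.resize(s[130:270,370:510],(480,480)[:2],interpolation=2)
cv2.imwrite('pics/c24.png',cv2.resize(np.hstack([a,b])[:,:,::-1],(800,400)))
E
```

```text
time_s: 19.4
ee_pos: [0.5956, 0.2262, 0.3527]
orientation: [[-0.001, -0.076, 0.997], [0.001, 0.997, 0.076], [-1.0, 0.001, -0.001]]
ft_force: [0.4, 0.2, -2.2]
grip_width: 0.236
(array([0.60204639, 0.14084946, 0.3058309 ]), np.float64(-0.0828315974498603)) [0.23 0.43 0.58 1.72 0.   1.73] [0.59557404 0.22623691 0.35265474]
```

View pics/c24.png

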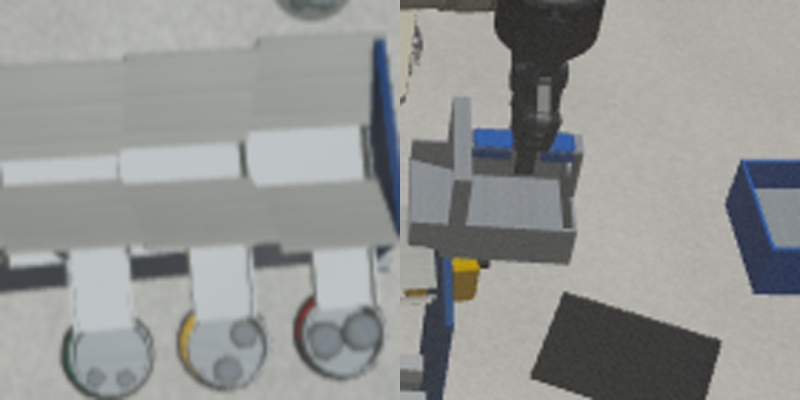

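All six balls are sorted two per cup, and the scoop is empty. Next I return the scoop to its mat.

```bash
python3 -c "
from h import *
go((.4956,.3941,.32),-25.7)"
python3 -m pendant '[{"hand":0.1,"x":0,"y":10,"z":-5,"wx":0,"wy":0,"wz":0},{"hand":0.1,"x":0,"y":30,"z":-14,"wx":0,"wy":0,"wz":0},{"hand":0.1,"x":0,"y":55,"z":-26,"wx":0,"wy":0,"wz":0},{"hand":0.1,"x":0,"y":80,"z":-39,"wx":0,"wy":0,"wz":0},{"hand":0.1,"x":0,"y":105,"z":-52,"wx":0.05,"wy":0,"wz":0},{"hand":0.1,"x":0,"y":130,"z":-65,"wx":0.12,"wy":0,"wz":0},{"hand":0.1,"x":10,"y":150,"z":-75,"wx":0.2,"wy":0,"wz":0},{"hand":0.1,"x":20,"y":165,"z":-82,"wx":0.28,"wy":0,"wz":0},{"hand":0.1,"x":30,"y":173,"z":-86,"wx":0.36,"wy":0,"wz":0},{"hand":0.1,"x":30,"y":175,"z":-87,"wx":0.44,"wy":0,"wz":0},{"hand":0.1,"x":30,"y":175,"z":-87,"wx":0.52,"wy":0,"wz":0},{"hand":0.1,"x":30,"y":175,"z":-87,"wx":0.527,"wy":0,"wz":0},{"hand":0.1,"x":30,"y":175,"z":-87,"wx":0.527,"wy":0,"wz":0},{"hand":0.1,"x":30,"y":175,"z":-87,"wx":0.527,"wy":0,"wz":0}]'
python3 -c "
from h import *
go((.4956,.3941,.075),-25.7)"
```

```text
xyz [ 33.1 176.6 -87.7] w [ 0.522 -0.001 -0.001] rows 4.793832406124343 4.174444951818053
time_s: 20.67
ee_pos: [0.4968, 0.392, 0.3232]
orientation: [[0.0, 0.437, 0.899], [0.001, 0.899, -0.437], [-1.0, 0.001, -0.0]]
ft_force: [-0.2, -0.5, -4.1]
grip_width: 0.239
xyz [248.2   1.2  -1.9] w [-0.004 -0.    -0.001] rows 5.95186474159684 0.032761535031422324
```

```bash
python3 -m pendant '[{"hand":0.1,"x":10,"y":1,"z":-2,"wx":0,"wy":0,"wz":0},{"hand":0.1,"x":30,"y":1,"z":-2,"wx":0,"wy":0,"wz":0},{"hand":0.1,"x":55,"y":1,"z":-2,"wx":0,"wy":0,"wz":0},{"hand":0.1,"x":85,"y":1,"z":-2,"wx":0,"wy":0,"wz":0},{"hand":0.1,"x":115,"y":1,"z":-2,"wx":0,"wy":0,"wz":0},{"hand":0.1,"x":145,"y":1,"z":-2,"wx":0,"wy":0,"wz":0},{"hand":0.1,"x":175,"y":1,"z":-2,"wx":0,"wy":0,"wz":0},{"hand":0.1,"x":200,"y":1,"z":-2,"wx":0,"wy":0,"wz":0},{"hand":0.1,"x":220,"y":1,"z":-2,"wx":0,"wy":0,"wz":0},{"hand":0.1,"x":232,"y":1,"z":-2,"wx":0,"wy":0,"wz":0},{"hand":0.1,"x":240,"y":1,"z":-2,"wx":0,"wy":0,"wz":0},{"hand":0.1,"x":246,"y":1,"z":-2,"wx":0,"wy":0,"wz":0},{"hand":0.1,"x":248,"y":1,"z":-2,"wx":0,"wy":0,"wz":0},{"hand":0.1,"x":248,"y":1,"z":-2,"wx":0,"wy":0,"wz":0},{"hand":0.1,"x":248,"y":1,"z":-2,"wx":0,"wy":0,"wz":0}]'
python3 - <<'E'
from h import *
go((.4956,.3941,.0667),-25.7)
t=snap('top','t15');s=snap('scene','s15')
a=cv2.resize(t[240:340,130:230],(480,480),interpolation=2);b=cv2.resize(s[190:290,400:500],(480,480)[:2],interpolation=2)
cv2.imwrite('pics/c25.png',cv2.resize(np.hstack([a,b])[:,:,::-1],(800,400)))
E
```

```text
time_s: 21.92
ee_pos: [0.4956, 0.3945, 0.0758]
orientation: [[0.001, 0.438, 0.899], [0.001, 0.899, -0.438], [-1.0, 0.001, 0.001]]
ft_force: [0.1, -0.1, -3.3]
grip_width: 0.233
xyz [ 9.1 -0.4  0.2] w [-0.005  0.001 -0.001] rows 0.21787443324666708 0.04335490072886276
```

View pics/c25.png

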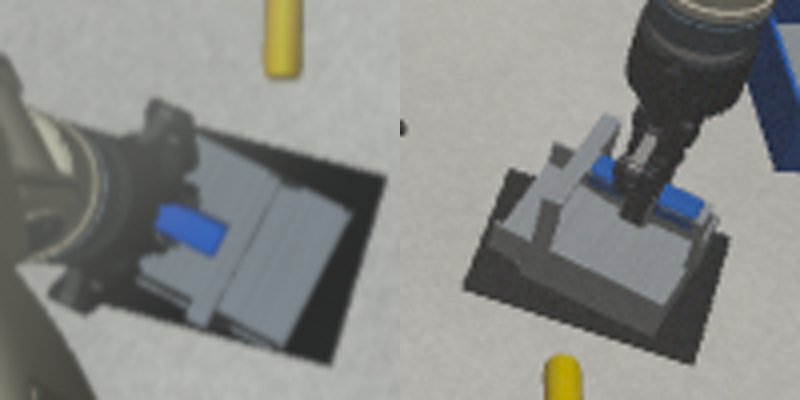

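Lined up and about 8–9 mm above the mat, so I lower it gently.

```bash
python3 -m pendant '[{"hand":0.1,"x":3,"y":0,"z":0,"wx":0,"wy":0,"wz":0},{"hand":0.1,"x":6,"y":0,"z":0,"wx":0,"wy":0,"wz":0},{"hand":0.1,"x":8,"y":0,"z":0,"wx":0,"wy":0,"wz":0},{"hand":0.1,"x":9,"y":0,"z":0,"wx":0,"wy":0,"wz":0},{"hand":0.1,"x":9,"y":0,"z":0,"wx":0,"wy":0,"wz":0},{"hand":0.1,"x":9,"y":0,"z":0,"wx":0,"wy":0,"wz":0}]'
```

```text
time_s: 22.52
ee_pos: [0.4949, 0.3944, 0.0668]
orientation: [[0.0, 0.438, 0.899], [0.0, 0.899, -0.438], [-1.0, 0.001, 0.0]]
ft_force: [-4.2, -1.2, 7.4]
grip_width: 0.237
```

```bash
python3 -m pendant '[{"hand":0.65,"x":0,"y":0,"z":0,"wx":0,"wy":0,"wz":0},{"hand":0.65,"x":0,"y":0,"z":0,"wx":0,"wy":0,"wz":0},{"hand":0.65,"x":0,"y":0,"z":0,"wx":0,"wy":0,"wz":0},{"hand":0.65,"x":0,"y":0,"z":0,"wx":0,"wy":0,"wz":0},{"hand":0.65,"x":0,"y":0,"z":0,"wx":0,"wy":0,"wz":0},{"hand":0.65,"x":0,"y":0,"z":0,"wx":0,"wy":0,"wz":0},{"hand":0.65,"x":-8,"y":0,"z":0,"wx":0,"wy":0,"wz":0},{"hand":0.65,"x":-20,"y":0,"z":0,"wx":0,"wy":0,"wz":0},{"hand":0.65,"x":-40,"y":0,"z":0,"wx":0,"wy":0,"wz":0},{"hand":0.65,"x":-70,"y":0,"z":0,"wx":0,"wy":0,"wz":0},{"hand":0.65,"x":-100,"y":0,"z":0,"wx":0,"wy":0,"wz":0},{"hand":0.65,"x":-130,"y":30,"z":0,"wx":0,"wy":0,"wz":0},{"hand":0.65,"x":-150,"y":60,"z":0,"wx":0,"wy":0,"wz":0},{"hand":0.65,"x":-150,"y":90,"z":0,"wx":0,"wy":0,"wz":0},{"hand":0.65,"x":-150,"y":100,"z":0,"wx":0,"wy":0,"wz":0},{"hand":0.65,"x":-150,"y":100,"z":0,"wx":0,"wy":0,"wz":0}]'
python3 - <<'E'
from h import *
print(state()['joint_velocities'].round(3))
t=snap('top','t16');s=snap('scene','s16')
cv2.imwrite('pics/c26.png',cv2.resize(t[230:350,140:440],(800,320),interpolation=2)[:,:,::-1])
cv2.imwrite('pics/c27.png',cv2.resize(s[130:300,230:530],(800,453),interpolation=2)[:,:,::-1])
hsv=cv2.cvtColor(t,cv2.COLOR_RGB2HSV); z=np.zeros((480,640),np.uint8); z[265:315,145:200]=cv2.inRange(hsv,(105,120,90),(125,255,255))[265:315,145:200]
c=max(cv2.findContours(z,0,1)[0],key=cv2.contourArea)[:,0]
r=cv2.minAreaRect(np.array([onz('top',*p,.092)[:2] for p in c.astype(float)],np.float32)); print(r)
E
```

```text
time_s: 23.85
ee_pos: [0.5396, 0.4861, 0.2154]
orientation: [[0.0, 0.437, 0.899], [0.0, 0.899, -0.437], [-1.0, 0.0, -0.0]]
ft_force: [1.0, 0.5, 0.3]
grip_width: 0.651
[-0.02  -0.038 -0.085 -0.018 -0.004 -0.015]
((0.4939126670360565, 0.38958537578582764), (0.07431663572788239, 0.01836135797202587), 63.81888198852539)
```

View pics/c26.png

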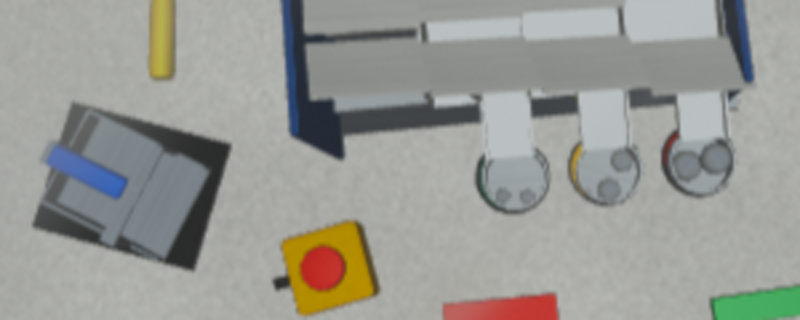

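View pics/c27.png

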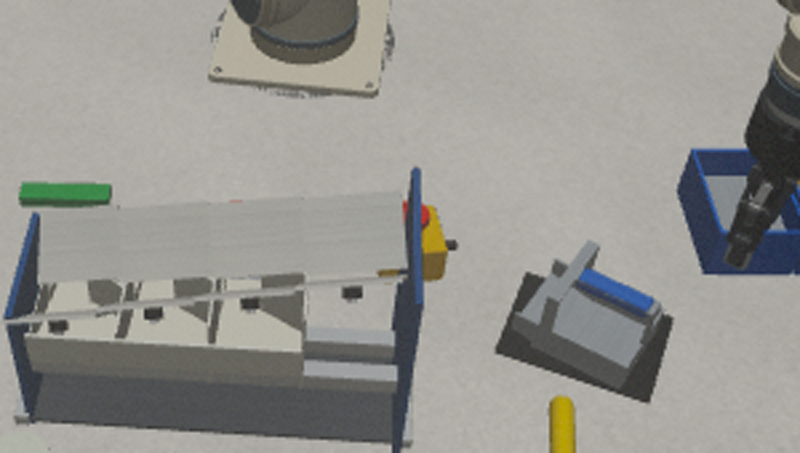

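The scoop stands flat on its mat with the grip back where it started. The cups hold two balls each and the hand is clear, so I'm handing in.

```bash
python3 -m pendant '[{"hand":0.65,"x":0,"y":0,"z":0,"wx":0,"wy":0,"wz":0},{"hand":0.65,"x":0,"y":0,"z":0,"wx":0,"wy":0,"wz":0},{"hand":0.65,"x":0,"y":0,"z":0,"wx":0,"wy":0,"wz":0}]'; python3 -c "
from workcell import finish_job
print(finish_job())"
```

```text
time_s: 24.2
ee_pos: [0.5388, 0.4834, 0.2165]
orientation: [[0.0, 0.439, 0.898], [0.0, 0.898, -0.439], [-1.0, 0.0, 0.0]]
ft_force: [1.2, -0.1, -0.0]
grip_width: 0.65
the job is handed in; nothing more can be done
None
```

I finished the job and handed it in at about 24 s of the 72 s allowed. I gripped the spare cup by its wall, slid it under the middle spout onto the yellow mark and let it go. I then tipped the scoop slowly over the head wall and stood it back on its mat.

**Last checks:**
- **Balls and cups:** the last top picture shows two small, two middle and two large balls in their own cups. All three cups stand upright on their marks.
- **Scoop:** the empty scoop stands flat on its mat, with its grip within 1 mm of where it started. I made the final measurement after letting go.
- **Everything else:** the bars, screwdriver and stop box look unmoved in the part of the picture I checked. I did not look at the caliper again, but the arm's path did not go near it. The hand was clear of everything at the end.

**Differences found while measuring:** none of these caused a problem.
- **Middle mark:** my two estimates of its centre differed by about 5 mm. I relied mainly on the yellow mark itself.
- **Spouts:** they sit about 30 mm further to -y than the slot sections above them, so I placed the pour from the head wall instead.

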